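# Clamp the extraction spigot with a U-bolt and lock its keeper

### The job

Slide the U-bolt along the aluminium bed, without lifting it off, so that its legs pass either side of the post and through both holes of the bracket together, until its cross-bar is fully home against the post. Then take the flat driver from its stand, set the blade in the slotted head of the keeper and, with the driver alone, turn it clockwise as far as it goes, so that the arm lies behind the cross-bar. Put the driver back upright in its stand and leave the other things on the table where they are.

Things in the scene. Friction and masses are not known exactly. Their poses are not given: they have to be found in the camera images.
- bracket: Fixed aluminium bed 325 x 200 x 10 mm on the table, with a steel post and an upright grey plate with two holes on it. Origin: at table level, midway between the holes, on the plate's face that looks at the post. x: level, the way the U-bolt is pushed; y: along the plate; z up. Bed spans x -250 to 75, y -105 to 95 mm. Plate: x 0 to 10, y -60 to 60, 48 mm high above the bed
- post_top (a point): Centre of the top of the round steel post, 34 mm across, 48 mm high above the bed, at bracket x -22, y 0 mm
- hole_a (a point): Centre of the square 20 x 20 mm hole at bracket y +27 mm, on the post side of the plate, 10 mm above the bed: its lower edge is level with the bed top; axes as the bracket
- hole_b (a point): The same for the other hole, at bracket y -27 mm
- ubolt_bar (a point): Middle of the cross-bar of a loose square U-bolt, 14 mm round dark steel, 320 g, lying flat on the bed, 114 mm long, 68 wide. Point at half height, 7 mm above the bed. x: along the legs to their tips, y: along the cross-bar. Leg centre lines y +27 and -27, tips at x 107, back of cross-bar x -7. Home: point at bracket x -46, y 0, tips 51 mm out beyond the plate
- keeper (a joint): Turn (rad) of the keeper. 0 = open: arm points back from the plate, nearly along bracket -x. Grows clockwise seen from above to the stop at 1.3: arm along bracket +y, 4 mm behind the home cross-bar. Stays where left; about 0.1 N m turns it; the blade has some 0.15 rad of play in the slot. If the U-bolt is not home the arm strikes it
- slot (a point): Centre of the slot's floor in the keeper's steel head (36 x 27 mm), on its upright turning axis at bracket x -64, y -72, 36 mm above the table. Slot 9 mm deep, 6.5 wide, 24 long, ends closed, sloped lead-in; head top 13 mm above the floor. x: along the slot and the 52 mm arm, from axis to arm's end; z up; turns with the keeper. Arm 14 mm wide, 12 to 25 mm above the table
- driver_grip (a point): Centre of the black handle of the loose flat driver, 100 g, standing blade down in its stand. Handle: upright block 40 mm (x) by 24 (y) by 62 high (z up); grip it across the 24 mm. Below it a 9 mm round shank and a flat blade, whose tip is 76 mm below this point
- driver_tip (a point): Middle of the driver's blade tip edge; blade 18 mm wide along x (as the handle's long side), 3.5 mm thick along y, 14 mm long; z up along the driver towards its handle
- stand_mouth (a point): Centre of the top of the fixed aluminium stand block, 64 x 64 x 55 mm. Its slot, 23 mm along x, 13 mm along y, 52 mm deep, takes blade and shank; the handle's underside (45 mm above the blade tip) then rests on the block's top. z up
- blank: Bystander: milling blank, round disc 98 mm across, 18 mm high, aluminium rim, green middle; origin under its centre
- collet: Bystander: brass stepped collet 40 mm across, 55 mm high; origin under its centre
- cup: Bystander: white plastic cup 64 mm across, 60 mm high; origin under its centre
Things that resemble listed ones, but are neither listed nor needed, are in the scene too. What is shaped like the part that bears ubolt_bar but brown is not meant.

How it is judged:
By the outcome, as a careful person would: the job done as asked, in the order asked, and still so for the second after the job is handed in, with the robot touching nothing.
It also fails if it takes over 69 s, if anything falls off the work surface, if the arm or the gripper's body presses on something with over 40 N, if the wrist force passes 120 N, or if a joint passes its speed limit or range.

### The arm

A 7-joint arm with a two-finger parallel gripper is mounted at the origin on the work surface. World frame = base frame: x ahead of the robot, y to its left, z up, the work surface at z = 0. Lengths are in m, angles in rad, forces in N, time in s.
With the tool pointing down it reaches from about 0.4 to 0.85 m from the base axis. Payload 10.4 kg.
Tool frame: the origin (TCP) lies midway between the tips of the shut fingers; the grasp point (between the pads) lies 19 mm behind it; z points along the fingers, y is the direction in which the jaws open and shut (so a half turn about z gives the same grasp; the last joint's range is limited). The gripper opens to 85 mm and grips with 20 to 120 N. Pads are 22 mm wide; open, the fingers measure 114 mm over their backs; the gripper's body (76 mm by 85 mm) begins 54 mm behind the grasp point. The pads swing forward as they close: fully open they stand 13 mm farther back than shut.
Start: joints at [1.31, 0.332, -0.065, 1.46, 0.022, 1.35, -0.088], TCP at [0.147, -0.607, 0.2] pointing down, gripper open.
Joint ranges: [-2.6, 2.6], [-0.5, 2.12], [-1.47, 1.34], [0.16, 2.42], [-1.27, 4.41], [0.06, 2.06], [-2.6, 2.6]. Speed limits (rad/s): [2.22, 2.22, 2.79, 2.79, 3.14, 3.14, 3.14].

### API

Orientations are given as a unit quaternion [x, y, z, w].
In Python, from workcell import manip, camera, camera_info, workorder, nets gives the robot as it stands.
- The arm moves only by the tool apply_moves, never from a script. Its argument "commands" is a list of rows, each a list of 5 numbers: the shift along the tool's x, y, z in m, then the turn about the tool's z in degrees, then the gripper command: -1 is fully open, 1 is shut, values between are in proportion. A call has 1 to 5 rows; each row shifts and turns the pose as measured when the row begins, along the tool's axes as they then stand; what a row does not reach is not made up. A row lasts 1/12 s, in which the tool goes at most 41.7 mm and 7.16 degrees, less where a joint would pass 70% of its speed; a pose out of reach is approached as far as the arm can. A call is refused whole if a number of a shift passes 0.0417 or a number of a turn 7.16, either way. A call with a gripper value outside its range is refused whole. The fingers move at their own pace and stop on an object; "squeeze" is the grip in N (left out, the last holds). Time passes only in rows, so rows that do not move let the fingers close. It gives the time, the measured TCP pose, the force and the opening at its end, in the units of the state.
- manip.get_obs(): the state, without advancing time (a new reading comes with each control period).
- camera(name): name is "scene" or "top" or "wrist"; returns (picture, depth): 384x512x3 uint8, red, green, blue; 384x512 float32, m along the optical axis (not along the pixel's ray), 0 where there is no reading.
- camera_info(name): a dict with "camera_matrix" (3x3 intrinsics, pixels), "xyz" and "rotation" of the camera in the world; the wrist camera has in their place "T_tool_cam" (4x4, takes a point from camera to tool coordinates, whose origin is the TCP and whose axes are the flange's). Camera axes: x right, y down, z forward; pixel columns grow to the right and rows downward; lengths in m; the calibration is good to about 2 mm. The wrist camera is an equidistant fisheye: a pixel r from the principal point sees the ray r / f radians off the axis. A picture is of the moment at which its call begins: read the wrist's pose just before it. camera_info takes no time and is no camera call.
- workorder.hand_in(): hands the job in, once; it reports no verdict.
Trained networks look in the newest picture that a camera, given by its name, has taken for a name from the list of things; names that differ only in an ending like _2 or _b are one class to them, and where a whole thing is asked for, a point or a joint stands for the part that bears it (a point fixed in the world has none). Each returns a list of dicts, best first, with "conf" (0 to 1); they miss things now and then, are a little off and sometimes report something else, mostly with a low value. They report only what shows in the picture. A call takes as long as a camera call. They do not tell look-alikes from the thing itself.
- nets.look_for(camera, thing): "rect" ([left, top, width, height] in pixels, round what is visible of it).
- nets.place_of(camera, thing): "xy" ([column, row] in pixels: a listed point, or the origin of a listed thing).
The state is a dict: "clock": time; "joint_pos": joint angles; "joint_velocities": joint speeds; "tau": joint torques, N m; "position": TCP position; "ee_rot": TCP orientation; "ft_force": force on the tool from outside, world axes, zero at the start; "torque": the same for the moment, N m; "grip_width": opening from 0.0 (shut) to 1.0 (fully open).
Only numpy, scipy, OpenCV 4.12 (cv2) and the standard library are available. Lean on these libraries where they do the work, as an engineer would, in place of code of your own. Each camera call takes 0.05 s, during which the arm holds its last target. There are 200 camera calls.

## Working session

There is one attempt and no reset: what is moved stays moved. The work goes in short steps, Python scripts to look and compute and a tool call to move; the robot and the scene stay as the last step left them, time stands still between calls to the robot, and variables do not carry over. Pictures are saved under pics/ and viewed, about 8 in all and at most 12, crops included, and the job is handed in when it is done.

Besides the shell and the picture viewer there is one more tool, called after ">>>" by a JSON object that holds its "op" and its "data". apply_moves: Moves the arm, as the interface text tells. Its arguments: {"type":"object","properties":{"commands":{"type":"array","items":{"type":"array","items":{"type":"number"}}},"squeeze":{"type":"number"}},"required":["commands"]}

```bash
mkdir -p pics; ls; cat > h.py <<'E'
import numpy as np, cv2
from scipy.spatial.transform import Rotation as R
from workcell import manip, camera, camera_info, workorder, nets
def save(n,img): cv2.imwrite('pics/'+n,img[:,:,::-1])
def cam(name):
    o=manip.get_obs(); im,d=camera(name); return o,im,d
def pose(name):
    i=camera_info(name); return np.array(i["camera_matrix"]),np.array(i["xyz"]),np.array(i["rotation"])
def atz(name,uv,z):
    K,p,Rm=pose(name); 
    if Rm.shape!=(3,3): Rm=R.from_quat(Rm).as_matrix()
    r=Rm@np.linalg.solve(K,[uv[0],uv[1],1]); return p+r*(z-p[2])/r[2]
def cloud(name,d):
    K,p,Rm=pose(name)
    if Rm.shape!=(3,3): Rm=R.from_quat(Rm).as_matrix()
    v,u=np.mgrid[:d.shape[0],:d.shape[1]]
    P=np.stack([(u-K[0,2])/K[0,0]*d,(v-K[1,2])/K[1,1]*d,d],-1)
    return P@Rm.T+p
E
python3 - <<'E'
from h import *
o=manip.get_obs(); print(o)
print(camera_info('top'),camera_info('wrist'),camera_info('scene'))
_,a,d=cam('top'); save('top.png',cv2.resize(a,(800,600),interpolation=cv2.INTER_CUBIC)); np.save('dt.npy',d); np.save('it.npy',a)
for t in ['bracket','post_top','hole_a','ubolt_bar','keeper','slot','driver_grip','driver_tip','stand_mouth','blank','collet','cup']:
    print(t,[(np.round(r['xy'],1).tolist(),round(r['conf'],2)) for r in nets.place_of('top',t)])
_,b,d=cam('scene'); save('scene.png',cv2.resize(b,(800,600),interpolation=cv2.INTER_CUBIC)); np.save('ds.npy',d); np.save('is.npy',b)
E
```

```text
pics
{'clock': 0.0, 'joint_pos': array([ 1.31043835,  0.33286458, -0.06472304,  1.46099258,  0.02160683,
        1.34986436, -0.08852004]), 'joint_velocities': array([-9.54434670e-04, -2.45743072e-04, -1.23112788e-03,  9.14309520e-06,
       -2.31734799e-04, -3.12792382e-04,  4.67448517e-04]), 'tau': array([ 2.91920160e-04, -6.25448799e+01,  4.91072936e-02, -3.91615713e+01,
        1.61736365e-02,  9.65731888e-03,  1.17741115e-05]), 'position': array([ 0.14710433, -0.60699677,  0.19879609]), 'ee_rot': array([ 9.92940455e-01,  1.18611719e-01, -1.17845485e-04, -7.06685007e-04]), 'ft_force': array([ 0.59824709, -0.42155592, -0.11450475]), 'torque': array([-0.02074992,  0.00781733, -0.01518431]), 'grip_width': 1.0045566187729704}
{'camera_matrix': array([[419.85651512,   0.        , 255.60195485],
       [  0.        , 419.85651512, 186.9020537 ],
       [  0.        ,   0.        ,   1.        ]]), 'xyz': array([0.3750688 , 0.01018483, 1.08540862]), 'rotation': array([ 0.71131318, -0.69851746,  0.0500904 , -0.05998226])} {'camera_matrix': array([[297.31863964,   0.        , 252.38209049
[... 437 characters left out ...]
       1.00000000e+00]])} {'camera_matrix': array([[388.15109212,   0.        , 252.38806877],
       [  0.        , 388.15109212, 197.73538486],
       [  0.        ,   0.        ,   1.        ]]), 'xyz': array([ 1.20234229, -0.67119957,  0.67164936]), 'rotation': array([ 0.80910094,  0.3315431 , -0.18242352, -0.44961818])}
bracket [([216.1, 177.8], 0.76)]
post_top [([220.9, 176.3], 0.86)]
hole_a [([214.6, 188.2], 0.7), ([215.6, 169.4], 0.66)]
ubolt_bar [([227.3, 250.3], 0.97), ([216.7, 187.9], 0.48)]Traceback (most recent call last):
  File "<stdin>", line 6, in <module>
ValueError: it knows: blank, bracket, collet, cup, driver_grip, driver_tip, hole, post_top, slot, stand_mouth, ubolt_bar
```

```bash
python3 - <<'E'
from h import *
for t in ['slot','driver_grip','driver_tip','stand_mouth','blank','collet','cup']:
    print(t,[(np.round(r['xy'],1).tolist(),round(r['conf'],2)) for r in nets.place_of('top',t)])
_,b,d=cam('scene'); save('scene.png',cv2.resize(b,(800,600),interpolation=cv2.INTER_CUBIC)); np.save('ds.npy',d); np.save('is.npy',b)
E
```

```text
slot [([244.0, 150.7], 0.81)]
driver_grip [([406.0, 199.3], 0.67)]
driver_tip [([397.2, 138.7], 0.53)]
stand_mouth [([406.1, 201.1], 0.62)]
blank [([127.1, 163.5], 0.64)]
collet [([124.2, 221.6], 0.81)]
cup [([397.8, 138.0], 0.6), ([216.4, 166.9], 0.56)]
```

View pics/top.png

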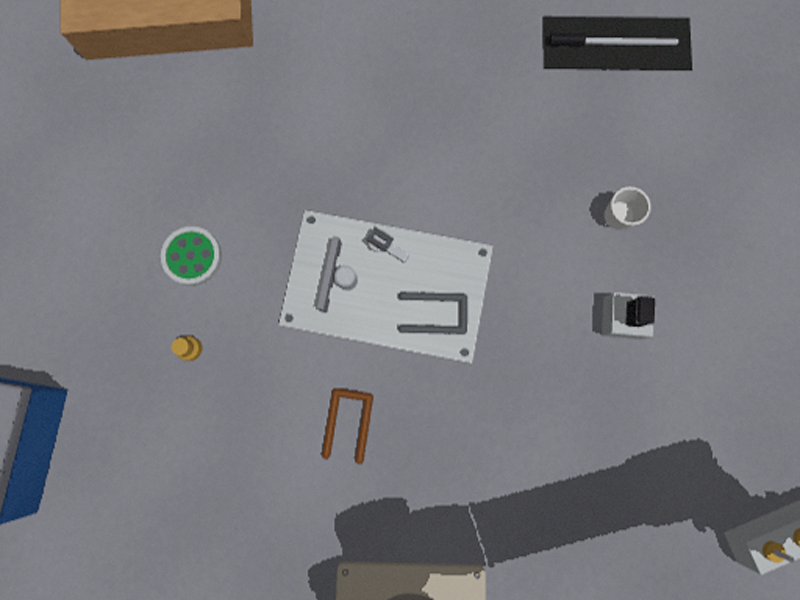

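The top view shows the following (800x600 pixels):
- The bed centre is near (385,287), with the plate and post at about (330,275) and the keeper at (385,240).
- The dark U-bolt's bar is at about (463,313), with its legs pointing left.
- The driver stands in its stand at (640,310).
- The brown look-alike is at (350,425).

Next I'll measure these.

```bash
python3 - <<'E'
from h import *
im=np.load('it.npy'); d=np.load('dt.npy'); C=cloud('top',d)
g=im.max(2).astype(int)
print('table z',np.median(C[120:130,300:340,2]),'bed z',np.median(C[165:175,255:285,2]))
def rect(mask,z,lab,big=True):
    n,l,s,_=cv2.connectedComponentsWithStats(mask.astype(np.uint8)); k=1+np.argmax(s[1:,4])
    ys,xs=np.nonzero(l==k); P=np.array([atz('top',(x,y),z)[:2] for x,y in zip(xs,ys)],np.float32)
    r=cv2.minAreaRect(P*1000); print(lab,s[k,4],'c',np.round(r[0],1),'size',np.round(r[1],1),'ang',round(r[2],2)); return l==k
box=np.zeros(g.shape,bool); box[125:240,170:325]=1
bed=box&(g>150); bed=cv2.morphologyEx(bed.astype(np.uint8),cv2.MORPH_CLOSE,np.ones((9,9)))>0
rect(bed,0.010,'bed')
ub=np.zeros_like(box); ub[183:217,250:302]=1; ub&=g<120
rect(ub,0.017,'ubolt')
# driver handle top
dr=np.zeros_like(box); dr[180:225,370:430]=1
rect(dr&(C[:,:,2]>0.10),0.117,'handle')
rect(dr&(C[:,:,2]>0.04)&(C[:,:,2]<.07)|dr&(C[:,:,2]>.1),0.055,'stand(all)')
rect(dr&(g>170),0.055,'standtop bright')
print('handle z',np.median(C[dr&(C[:,:,2]>0.10)][:,2]), 'xy', C[dr&(C[:,:,2]>0.10)].mean(0))
pl=box.copy(); pl[:,300:]=0; rect(pl&(C[:,:,2]>.05)&(C[:,:,0]<9),0.058,'plate+post')
for t,uv,z in [('post',(220.9,176.3),.058),('h1',(214.6,188.2),.02),('h2',(215.6,169.4),.02),('ub',(227.3,250.3),.017),('slot',(244,150.7),.036),('bracket',(216.1,177.8),0),('grip',(406,199.3),.086),('mouth',(406.1,201.1),.055)]: print(t,np.round(atz('top',uv,z),4))
def up(x0,y0,x1,y1,k): return cv2.resize(im[y0:y1,x0:x1],None,fx=k,fy=k,interpolation=cv2.INTER_CUBIC)
a=up(175,130,320,235,5); save('bedcrop.png',a)
E
```

```text
table z -0.00011333218115339161 bed z 0.009730008338321161Traceback (most recent call last):
  File "<stdin>", line 11, in <module>
  File "<stdin>", line 7, in rect
  File "h.py", line 10, in atz
    K,p,Rm=pose(name);
           ~~~~^^^^^^
  File "h.py", line 8, in pose
    i=camera_info(name); return np.array(i["camera_matrix"]),np.array(i["xyz"]),np.array(i["rotation"])
ValueError: time passes only in moves, steps and waits
```

View pics/scene.png

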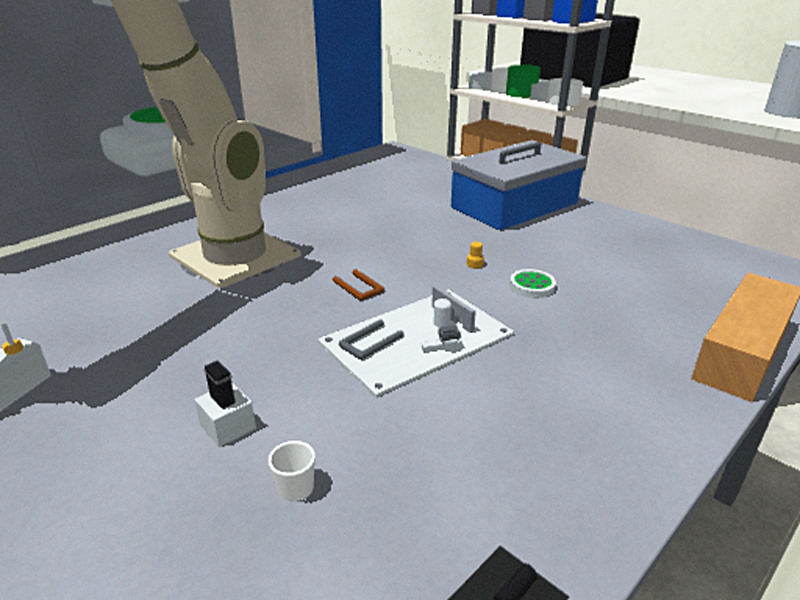

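The scene view confirms the layout: the driver stands in its block at (220,385), the U-bolt lies on the bed at (370,338), and the keeper is at (445,338) with its arm pointing back. `camera_info` refuses many repeated calls, so I'll cache it.

```bash
cat > h.py <<'E'
import numpy as np, cv2, functools
from scipy.spatial.transform import Rotation as R
from workcell import manip, camera, camera_info, workorder, nets
def save(n,img): cv2.imwrite('pics/'+n,img[:,:,::-1])
def cam(name):
    o=manip.get_obs(); im,d=camera(name); return o,im,d
@functools.cache
def pose(name):
    i=camera_info(name); return np.array(i["camera_matrix"]),np.array(i["xyz"]),R.from_quat(i["rotation"]).as_matrix()
def atz(name,uv,z):
    K,p,Rm=pose(name)
    uv=np.atleast_2d(uv); r=np.linalg.solve(K,np.c_[uv,np.ones(len(uv))].T).T@Rm.T
    return p+r*((z-p[2])/r[:,2])[:,None]
def cloud(name,d):
    K,p,Rm=pose(name); v,u=np.mgrid[:d.shape[0],:d.shape[1]]
    return np.stack([(u-K[0,2])/K[0,0]*d,(v-K[1,2])/K[1,1]*d,d],-1)@Rm.T+p
def rect(mask,z,lab,cam='top'):
    n,l,s,_=cv2.connectedComponentsWithStats(mask.astype(np.uint8)); k=1+np.argmax(s[1:,4])
    ys,xs=np.nonzero(l==k); P=atz(cam,np.c_[xs,ys],z)[:,:2].astype(np.float32)
    r=cv2.minAreaRect(P*1000); print(lab,s[k,4],'c',np.round(r[0],1),'size',np.round(r[1],1),'ang',round(r[2],2)); return l==k
E
cat > m.py <<'E'
from h import *
im=np.load('it.npy'); d=np.load('dt.npy'); C=cloud('top',d)
g=im.max(2).astype(int)
box=np.zeros(g.shape,bool); box[125:240,170:325]=1
bed=box&(g>150); bed=cv2.morphologyEx(bed.astype(np.uint8),cv2.MORPH_CLOSE,np.ones((9,9)))>0
rect(bed,0.010,'bed')
ub=np.zeros_like(box); ub[183:217,250:302]=1; ub&=g<120
rect(ub,0.017,'ubolt')
dr=np.zeros_like(box); dr[180:225,370:430]=1
H=dr&(C[:,:,2]>0.10)
rect(H,0.117,'handle')
rect(dr&(g>170),0.055,'standtop bright')
print('handle z',np.median(C[H][:,2]), 'xy', C[H].mean(0))
rect(box&(C[:,:,2]>.05),0.058,'plate+post')
for t,uv,z in [('post',(220.9,176.3),.058),('h1',(214.6,188.2),.02),('h2',(215.6,169.4),.02),('ub',(227.3,250.3),.017),('slot',(244,150.7),.036),('bracket',(216.1,177.8),0),('grip',(406,199.3),.086),('mouth',(406.1,201.1),.055)]: print(t,np.round(atz('top',uv,z),4))
a=cv2.resize(im[130:235,175:320],None,fx=5,fy=5,interpolation=cv2.INTER_CUBIC); save('bedcrop.png',a)
E
python3 m.py
```

```text
bed 9406 c [556.3  49.4] size [324.2 201.1] ang 79.99
ubolt 530 c [510.  -25.8] size [ 66.8 113.2] ang 0.2
handle 217 c [ 507.2 -337.2] size [27.6 43.1] ang 87.67
standtop bright 139 c [ 491.3 -340.1] size [62.3 27.1] ang 85.25
handle z 0.11553507511839911 xy [ 0.5020241  -0.32195391  0.16136002]
plate+post 210 c [567.8 141.1] size [ 11.2 119.3] ang 79.99
post [[0.5616 0.1131 0.058 ]]
h1 [[0.5371 0.1321 0.02  ]]
h2 [[0.5864 0.1312 0.02  ]]
ub [[0.38  0.095 0.017]]
slot [[0.6333 0.0581 0.036 ]]
bracket [[0.5679 0.1314 0.    ]]
grip [[ 0.5082 -0.334   0.086 ]]
mouth [[ 0.5078 -0.3447  0.055 ]]
```

View pics/bedcrop.png

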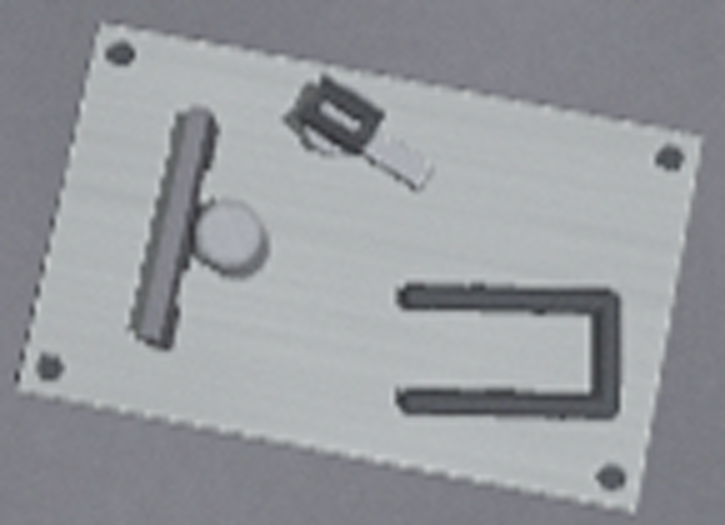

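The crop shows the keeper head at about (340,115) with its arm pointing back and to the lower right. The post is at (230,238), and the U-bolt bar is at (605,355) with tips at (405,297) and (405,400). In world coordinates the bracket origin is about (566.7,136.3) mm with yaw 80°. The bar is at about (510,-76) with the legs at yaw 90°. I'll move above it now.

>>> {"op": "apply_moves", "data": {"commands": [[0,0,0,6.8,0],[0,0,0,6.8,0],[0.023,-0.033,0,0,0],[0.023,-0.033,0,0,0],[0.023,-0.033,0,0,0]], "squeeze": 60}}

```text
clock: 1.07
position: [0.211, -0.5121, 0.1976]
ee_rot: [1.0, -0.013, -0.002, 0.001]
ft_force: [0.4, 0.1, 1.6]
grip_width: 0.501
```

>>> {"op": "apply_moves", "data": {"commands": [[0.023,-0.033,0,0,0],[0.023,-0.033,0,0,0],[0.023,-0.033,0,0,0],[0.023,-0.033,0,0,0],[0.023,-0.033,0,0,0]]}}

```text
clock: 1.48
position: [0.3332, -0.343, 0.1975]
ee_rot: [1.0, -0.014, -0.002, 0.002]
ft_force: [1.0, -1.2, 0.6]
grip_width: 0.497
```

>>> {"op": "apply_moves", "data": {"commands": [[0.023,-0.033,0,0,0],[0.023,-0.033,0,0,0],[0.023,-0.033,0,0,0],[0.023,-0.033,0,0,0],[0,0,0,0,0]]}}

```text
clock: 1.9
position: [0.4354, -0.2005, 0.1986]
ee_rot: [1.0, -0.01, 0.001, 0.003]
ft_force: [0.1, 1.0, -0.8]
grip_width: 0.501
```

>>> {"op": "apply_moves", "data": {"commands": [[0.025,-0.04,0,0,0],[0.025,-0.04,0,0,0],[0.025,-0.04,0,0,0],[0,0,0,0,0],[0,0,0,0,0]]}}

```text
clock: 2.32
position: [0.5047, -0.0931, 0.1988]
ee_rot: [1.0, -0.008, 0.002, 0.003]
ft_force: [-0.4, -0.9, -0.9]
grip_width: 0.498
```

```bash
cat >> h.py <<'E'
@functools.cache
def winfo():
    i=camera_info('wrist'); return np.array(i["camera_matrix"]),np.array(i["T_tool_cam"])
def wpose(o):
    K,T=winfo(); Rt=R.from_quat(o['ee_rot']).as_matrix()
    return K,Rt@T[:3,:3],Rt@T[:3,3]+np.array(o['position'])
def watz(o,uv,z):
    K,Rc,p=wpose(o); uv=np.atleast_2d(np.asarray(uv,float)); q=(uv-K[:2,2])/K[0,0]; r=np.linalg.norm(q,axis=1)+1e-9
    ray=np.c_[q/r[:,None]*np.sin(r)[:,None],np.cos(r)]@Rc.T
    return p+ray*((z-p[2])/ray[:,2])[:,None]
def wproj(o,P):
    K,Rc,p=wpose(o); c=(np.atleast_2d(P)-p)@Rc; t=np.arctan2(np.linalg.norm(c[:,:2],axis=1),c[:,2])
    return c[:,:2]/np.linalg.norm(c[:,:2],axis=1)[:,None]*t[:,None]*K[0,0]+K[:2,2]
def ortho(o,im,z,x0,x1,y0,y1,s):
    "top-down view of plane z: rows from x1 down to x0, cols from y1 to y0; s px per mm; units mm"
    X,Y=np.meshgrid(np.arange(x1,x0,-1/s),np.arange(y1,y0,-1/s),indexing='ij')
    uv=wproj(o,np.stack([X,Y,X*0+z],-1).reshape(-1,3)/1000).reshape(X.shape+(2,)).astype(np.float32)
    return cv2.remap(im,uv[...,0],uv[...,1],cv2.INTER_LINEAR)
E
python3 - <<'E'
from h import *
import pickle
o,im,d=cam('wrist'); pickle.dump((o,im,d),open('w1.pkl','wb'))
print(o['position'],o['ee_rot'],o['ft_force'])
for t in ['ubolt_bar','post_top','slot','hole']:
    z=dict(ubolt_bar=.017,post_top=.058,slot=.036,hole=.02)[t]
    for r in nets.place_of('wrist',t)[:3]: print(t,np.round(r['xy'],1),round(r['conf'],2),np.round(watz(o,r['xy'],z)*1000,1))
a=ortho(o,im,.017,380,700,-140,180,2.4)[:600]
save('w1.png',np.hstack([a])[:600,:800]); print(a.shape)
g=im.max(2); a=ortho(o,g,.017,440,580,-110,70,2)
m=(a<95).astype(np.uint8); n,l,s,c=cv2.connectedComponentsWithStats(m)
for k in np.argsort(-s[1:,4])[:3]+1:
    ys,xs=np.nonzero(l==k); r=cv2.minAreaRect(np.c_[580-ys/2,70-xs/2].astype(np.float32)); print(s[k],r)
E
```

```text
[ 0.50465997 -0.093125    0.1988203 ] [ 0.99995792 -0.00833954  0.00213281  0.00317201] [-0.37382952 -0.90348277 -0.86560778]
ubolt_bar [124.5 257.1] 0.92 [[381.5  90.2  17. ]]
ubolt_bar [239.3 167.8] 0.74 [[505.4 -79.6  17. ]]
post_top [ 79.2 132.1] 0.93 [[563. 109.  58.]]
post_top [429.2  41.5] 0.45 [[ 667.9 -309.6   58. ]]
slot [119.  72.] 0.98 [[630.8  61.4  36. ]]
hole [ 79.9 107.7] 0.88 [[594.6 129.7  20. ]]
hole [119.7  71.1] 0.72 [[634.8  67.8  20. ]]
hole [ 79. 149.] 0.69 [[539.6 136.2  20. ]]
(600, 768, 3)
[    0     0   312   280 48050] ((510.24993896484375, -7.750007629394531), (155.49996948242188, 139.49996948242188), 90.0)
[291 260  27  20 422] ((445.25, -82.0), (9.5, 13.0), 0.0)
[253  13  20   9  55] ((571.8197021484375, -61.43876647949219), (9.616122245788574, 3.330885410308838), 79.99201965332031)
```

View pics/w1.png

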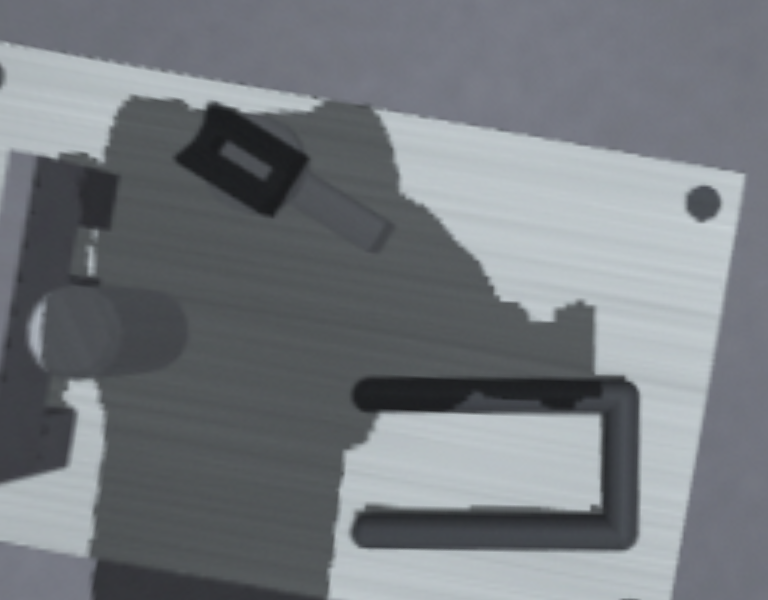

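The rectified wrist view (2.4 px/mm) shows:
- **Keeper:** the head is at (242,160) with the slot running (222,142) to (272,178), so slot yaw is about 54°. The arm reaches (390,235).
- **U-bolt:** the bar is at column ~620, with tips at (355,395) and (355,530).

I'll go down and grip the bar.

>>> {"op": "apply_moves", "data": {"commands": [[0.005,-0.016,0.03,-1,0],[0,0,0.04,0,0],[0,0,0.04,0,0],[0,0,0.03,0,0],[0,0,0,0,0]]}}

```text
clock: 2.98
position: [0.5108, -0.0885, 0.0574]
ee_rot: [1.0, -0.007, 0.006, 0.006]
ft_force: [-1.4, -0.5, -0.8]
grip_width: 0.501
```

>>> {"op": "apply_moves", "data": {"commands": [[0,-0.012,0.012,-1,0],[0,0,0.014,0,0],[0,0,0.008,0,0],[0,0,0,0,0],[0,0,0,0,0]]}}

```text
clock: 3.4
position: [0.5118, -0.082, 0.0267]
ee_rot: [1.0, -0.003, 0.006, 0.007]
ft_force: [0.6, -0.8, -0.0]
grip_width: 0.498
```

```bash
python3 - <<'E'
from h import *
o,im,d=cam('wrist'); print(o['position'],o['ee_rot'])
save('w2.png',im)
E
```

```text
[ 0.51183579 -0.08203278  0.02669724] [ 0.99995002 -0.0025431   0.00635673  0.00728544]
```

View pics/w2.png

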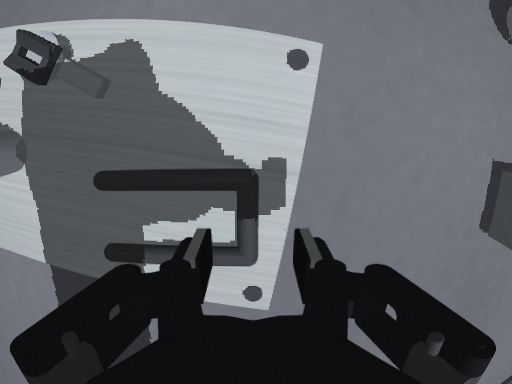

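The fingers straddle the bar, which is at column 248 with its legs at rows 180 and 252. I'll check the alignment numerically.

```bash
python3 - <<'E'
from h import *
o=manip.get_obs()
print('tcp px',wproj(o,o['position']))
for n,uv in dict(legA=(200,180),legB=(170,253),barmid=(248,216),back=(259,216),front=(238,216)).items(): print(n,watz(o,uv,.019)*1000)
E
```

```text
tcp px [[250.59377371 220.55215696]]
legA [[536.68734631 -50.18470007  19.        ]]
legB [[485.01954633 -25.58089973  19.        ]]
barmid [[512.34258508 -80.491165    19.        ]]
back [[512.26065841 -87.66843131  19.        ]]
front [[512.40423192 -73.96729127  19.        ]]
```

>>> {"op": "apply_moves", "data": {"commands": [[-0.001,-0.001,0.012,0,0],[0,0,0.003,0,0.2],[0,0,0,0,1],[0,0,0,0,1],[0,0,0,0,1]]}}

```text
clock: 3.87
position: [0.513, -0.0826, 0.0135]
ee_rot: [1.0, -0.003, 0.009, 0.008]
ft_force: [0.7, -1.2, 0.5]
grip_width: 0.003
```

```bash
python3 - <<'E'
from h import *
o,im,d=cam('wrist'); print(o['position'],o['grip_width'])
save('w3.png',im)
E
```

```text
[ 0.51300719 -0.08258146  0.01345302] 0.0033223159946522405
```

View pics/w3.png

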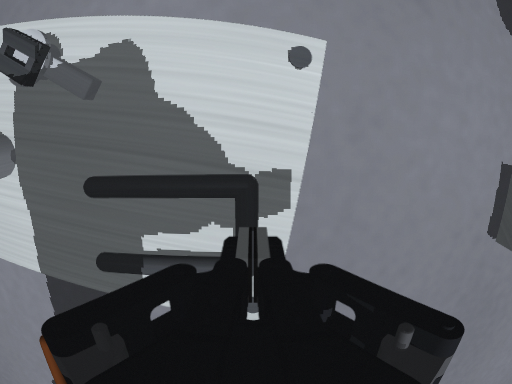

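The fingers shut at column 253, rows 228+, right over the bar, yet they report shut. I'll check heights with the depth image.

```bash
python3 - <<'E'
from h import *
o,im,d=cam('wrist'); K,Rc,p=wpose(o); print('cam',p)
np.save('w4.npy',d)
def P(u,v):
    q=(np.array([u,v])-K[:2,2])/K[0,0]; r=np.linalg.norm(q)+1e-9
    ray=np.r_[q/r*np.sin(r),np.cos(r)]; return np.round((p+Rc@(ray/ray[2]*d[v,u]))*1000,1)
for n,(u,v) in dict(bed=(220,120),bed2=(200,225),legA=(150,187),barA=(246,205),legB=(120,261),tipL=(246,235),tipR=(260,235),gapc=(253,232),tipback=(252,300),table=(400,200),shadow=(275,190)).items(): print(n,d[v,u],P(u,v))
print(np.round(d[215:310:5,247],4)); print(np.round(d[215:310:5,259],4))
print(wproj(o,o['position']), wproj(o,np.array([.512,-.081,.024])))
E
```

```text
cam [ 0.57603359 -0.08123285  0.18933712]
bed 0.17328528 [575.3 -64.9  10.4]
bed2 0.18906678 [509.3 -49.9  10.8]
legA 0.16841029 [538.  -23.3  24.4]
barA 0.17240842 [526.4 -79.9  24. ]
legB 0.18155666 [487.6   5.1  23.2]
tipL 0.13842392 [522.5 -80.   60.1]
tipR 0.13836491 [522.5 -86.6  60.3]
gapc 0.14216474 [522.5 -83.3  56.3]
tipback 0.122088164 [501.1 -82.3  82.5]
table 0.198052 [ 521.  -191.3    0.6]
shadow 0.18449295 [531.8 -98.   10.4]
[0.1734 0.1741 0.1754 0.1438 0.138  0.1334 0.127  0.123  0.1179 0.1173
 0.109  0.1081 0.1106 0.1089 0.1088 0.1091 0.111  0.111  0.1113]
[0.1885 0.1904 0.1897 0.144  0.1378 0.133  0.1277 0.1218 0.118  0.1162
 0.1095 0.1049 0.1064 0.1058 0.1082 0.1092 0.1094 0.1085 0.1111]
[[250.58971641 220.55723982]] [[248.16936237 228.17095689]]
```

```bash
python3 - <<'E'
from h import *
o,im,d=cam('scene'); K,p,Rm=pose('scene'); c=(o['position']-p)@Rm; uv=(K@(c/c[2]))[:2]; print(uv,c)
u,v=uv.astype(int); a=im[max(v-45,0):v+30,u-50:u+50]
save('s2.png',cv2.resize(a,(800,600),interpolation=cv2.INTER_CUBIC)); np.save('s2d.npy',d)
C=cloud('scene',d); print('in crop px',(uv-[u-50,max(v-45,0)])*8)
for q in [.010,.0135,.024]:
    c=(np.array([.5130,-.0826,q])-p)@Rm; w=(K@(c/c[2]))[:2]; print(q,(w-[u-50,v-45])*8)
E
```

```text
[224.02044385 225.77079968] [-0.08143668  0.08048298  1.11428907]
in crop px [400.16355083 366.16639741]
0.01 [400.31582268 374.06414466]
0.0135 [399.96755526 366.17396096]
0.024 [398.91577245 342.34526146]
```

View pics/s2.png

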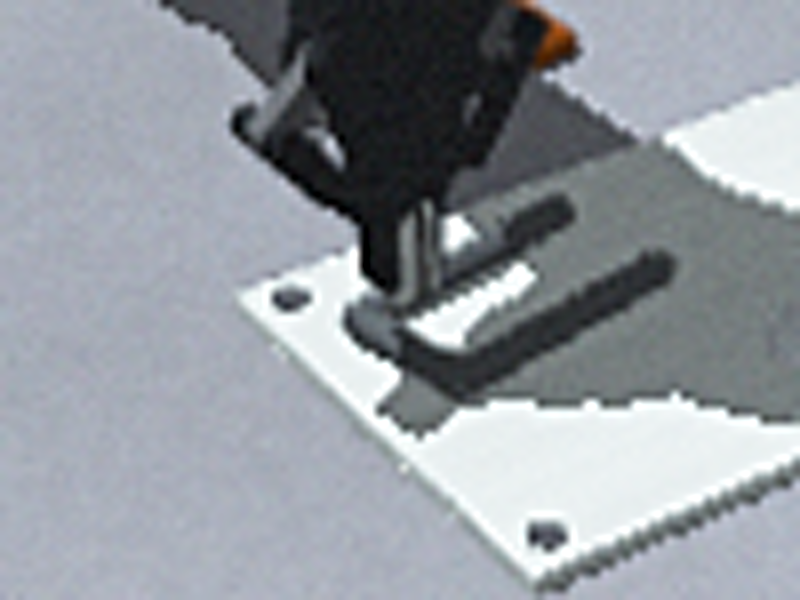

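The crop shows the fingertips ending at about (405,305), above the bar rather than at the projected TCP (400,366). I'll get their 3D position from the scene depth.

```bash
python3 - <<'E'
from h import *
d=np.load('s2d.npy'); C=cloud('scene',d)*1000
for X,Y in [(405,295),(412,270),(425,280),(378,270),(415,230),(400,340),(370,310),(450,375),(640,265),(550,215),(470,300)]:
    u=round(224-50+X/8-.4); v=round(225-45+Y/8-.4); print((X,Y),np.round(C[v,u],1))
o=manip.get_obs(); print(o['position'],o['joint_pos'])
E
```

```text
(405, 295) [520.8 -87.7  53.8]
(412, 270) [523.2 -85.6  64.1]
(425, 280) [523.3 -78.6  54. ]
(378, 270) [513.9 -92.2  62.9]
(415, 230) [523.  -84.7  80.3]
(400, 340) [510.6 -79.9  24.2]
(370, 310) [486.3 -73.8  23.2]
(450, 375) [538.  -81.8  25.1]
(640, 265) [540.3  12.8  24.8]
(550, 215) [487.1  14.9  24.1]
(470, 300) [492.7 -32.5   9.5]
[ 0.51307003 -0.08256684  0.01350649] [ 0.54739762  0.33371202 -0.55122721  1.92754086  0.23718353  0.92252152
 -1.69825614]
```

```bash
python3 - <<'E'
from h import *
d=np.load('s2d.npy'); C=cloud('scene',d)*1000
m=(abs(C[...,0]-512)<40)&(abs(C[...,1]+83)<70)&(C[...,2]>30)
P=C[m]; P=P[np.argsort(P[:,2])]; print(np.round(P[:25],0).tolist())
for a in range(40,200,10):
    q=P[(P[:,2]>=a)&(P[:,2]<a+10)]
    if len(q): print(a,len(q),np.round(q.min(0)),np.round(q.max(0)))
E
```

```text
[[513.0, -85.0, 45.0], [521.0, -84.0, 49.0], [521.0, -88.0, 50.0], [524.0, -79.0, 51.0], [522.0, -81.0, 51.0], [522.0, -74.0, 51.0], [522.0, -85.0, 53.0], [518.0, -89.0, 53.0], [511.0, -90.0, 54.0], [521.0, -88.0, 54.0], [517.0, -92.0, 54.0], [523.0, -79.0, 54.0], [518.0, -85.0, 55.0], [523.0, -74.0, 55.0], [521.0, -84.0, 56.0], [506.0, -93.0, 56.0], [524.0, -83.0, 57.0], [521.0, -80.0, 57.0], [524.0, -79.0, 58.0], [520.0, -90.0, 58.0], [517.0, -65.0, 58.0], [519.0, -94.0, 60.0], [512.0, -95.0, 60.0], [523.0, -85.0, 60.0], [521.0, -87.0, 60.0]]
40 2 [513. -85.  45.] [521. -84.  49.]
50 21 [506. -95.  50.] [524. -65.  60.]
60 35 [507. -95.  60.] [525. -64.  69.]
70 33 [506. -97.  70.] [524. -67.  80.]
80 22 [510. -95.  80.] [526. -72.  90.]
90 54 [ 502. -114.   90.] [526. -44. 100.]
100 74 [ 499. -121.  100.] [527. -38. 110.]
110 92 [ 494. -127.  110.] [529. -31. 120.]
120 87 [ 501. -136.  120.] [530. -21. 130.]
130 128 [ 500. -142.  130.] [530. -18. 140.]
140 106 [ 501. -141.  140.] [532. -25. 150.]
150 105 [ 502. -126.  150.] [532. -41. 160.]
160 48 [ 506. -121.  160.] [525. -79. 170.]
170 43 [ 497. -117.  170.] [547. -65. 180.]
180 101 [ 488. -118.  180.] [549. -57. 190.]
190 101 [ 490. -118.  190.] [549. -54. 200.]
```

Both cameras agree that the shut fingertips are about 37 mm higher than the reported TCP (z ≈ 50 mm against 13.5), which is why they closed above the bar. I'll use the measured tip height from here, and go lower with the jaws open while watching the force.

>>> {"op": "apply_moves", "data": {"commands": [[0,-0.003,0,0,0],[0,0,0,0,0],[0,0,0.012,0,0],[0,0,0.01,0,0],[0,0,0,0,0]]}}

```text
clock: 4.43
position: [0.5141, -0.0796, -0.0097]
ee_rot: [1.0, -0.003, 0.01, 0.008]
ft_force: [-0.7, 0.3, 0.3]
grip_width: 0.498
```

```bash
python3 - <<'E'
from h import *
o,im,d=cam('scene'); C=cloud('scene',d)*1000; p=o['position']*1000; print(p,o['ee_rot'],o['ft_force'],o['grip_width'])
m=(abs(C[...,0]-512)<14)&(abs(C[...,1]-p[1])<70)&(C[...,2]>27)&(C[...,2]<75)
P=C[m]; P=P[np.argsort(P[:,2])]; print(np.round(P[:14],0).tolist(),np.round(P.min(0)),np.round(P.max(0)))
o,im,d=cam('wrist'); save('w5.png',im)
E
```

```text
[514.11678499 -79.64920022  -9.74198309] [ 0.9999128  -0.00337016  0.00957726  0.00844513] [-0.74126842  0.25890096  0.33608538] 0.4980403655710841
[[518.0, -78.0, 27.0], [511.0, -57.0, 27.0], [521.0, -55.0, 27.0], [523.0, -102.0, 28.0], [511.0, -80.0, 28.0], [500.0, -78.0, 28.0], [523.0, -48.0, 28.0], [522.0, -97.0, 28.0], [515.0, -56.0, 28.0], [509.0, -55.0, 29.0], [507.0, -57.0, 29.0], [518.0, -56.0, 30.0], [517.0, -105.0, 30.0], [521.0, -104.0, 31.0]] [ 500. -128.   27.] [526. -26.  75.]
```

>>> {"op": "apply_moves", "data": {"commands": [[-0.001,0,0.008,0,0],[0,0,0.006,0,0],[0,0,0,0,1],[0,0,0,0,1],[0,0,0,0,1]]}}

```text
clock: 4.95
position: [0.5186, -0.0759, -0.0208]
ee_rot: [1.0, -0.002, 0.014, 0.007]
ft_force: [-1.6, -1.8, 1.2]
grip_width: 0.138
```

```bash
python3 - <<'E'
from h import *
o,im,d=cam('wrist'); save('w6.png',im); print(o['position'],o['ee_rot'],o['grip_width'],o['ft_force'],o['torque'])
K,Rc,p=wpose(o)
E
```

```text
[ 0.51862691 -0.07588141 -0.02076885] [ 0.99987549 -0.00213453  0.01407254  0.00681256] 0.1384733454479929 [-1.61419731 -1.78320185  1.16939258] [-0.40367504  0.47892734  0.03571478]
```

View pics/w6.png

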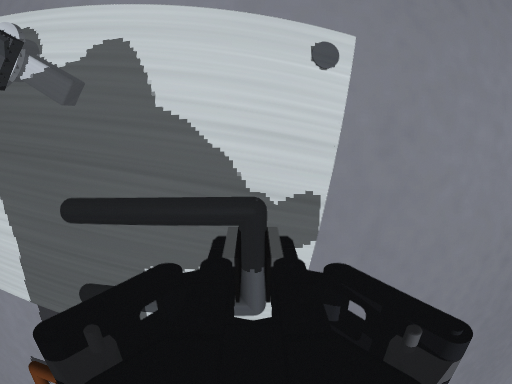

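The bar is now held between the fingers, with its centre at column 253 and leg A along row ~210. I'll measure its in-hand pose.

```bash
cat >> h.py <<'E'
def wcloud(o,d):
    K,Rc,p=wpose(o); v,u=np.mgrid[:d.shape[0],:d.shape[1]]; q=np.stack([u-K[0,2],v-K[1,2]],-1)/K[0,0]; r=np.linalg.norm(q,axis=-1,keepdims=True)+1e-9
    ray=np.concatenate([q/r*np.tan(r),np.ones_like(r)],-1)
    return (p+(ray*d[...,None])@Rc.T)*1000
O=np.array([566.7,136.3]); E=np.array([[.1736,.9848],[-.9848,.1736]])
def tobr(P): return (np.asarray(P)[...,:2]-O)@E.T
def leg(o,d,xr,yr):
    C=wcloud(o,d); m=(C[...,2]>19)&(C[...,2]<30)&(C[...,0]>xr[0])&(C[...,0]<xr[1])&(C[...,1]>yr[0])&(C[...,1]<yr[1])
    return C[m]
E
python3 - <<'E'
from h import *
o,im,d=cam('wrist'); print(o['position'])
P=leg(o,d,(525,560),(-60,40)); print(len(P),P.min(0),P.max(0))
f=np.polyfit(P[:,1],P[:,0],1); print('legA x at y=-78:',np.polyval(f,-78),'slope deg',np.degrees(np.arctan(f[0])),'tip y',np.percentile(P[:,1],99.5))
P=leg(o,d,(470,505),(-60,40)); print('legB',len(P),P.mean(0) if len(P) else 0)
P=leg(o,d,(530,550),(-100,40)); print('bar back y',np.percentile(P[:,1],.5))
C=wcloud(o,d); 
m=(C[...,2]>52)&(C[...,2]<64)&(C[...,1]>60)&(C[...,0]<700); Q=C[m]; print('post/plate',len(Q))
E
```

```text
[ 0.51862124 -0.07588436 -0.02084726]
3956 [530.0922163  -59.99693864  19.01552021] [544.22130454  28.50417147  26.31527585]
legA x at y=-78: 538.3350082931084 slope deg -0.08582170149318519 tip y 26.587717784285726
legB 368 [485.83219659   6.86169606  22.63893051]
bar back y -82.51565242257445
post/plate 0
```

>>> {"op": "apply_moves", "data": {"commands": [[0,0,0,3.5,1],[0,0,0,3.5,1],[0.006,-0.002,0,3,1],[0.006,-0.002,0,0,1],[0,0,0,0,1]], "squeeze": 70}}

```text
clock: 5.47
position: [0.5285, -0.0754, -0.0208]
ee_rot: [0.995, -0.094, 0.012, 0.007]
ft_force: [1.8, 2.0, 2.5]
grip_width: 0.128
```

```bash
cat > ub.py <<'E'
from h import *
def go():
    o,im,d=cam('wrist'); C=wcloud(o,d)
    q=o['ee_rot']; phi=np.degrees(2*np.arcsin(q[1])); b=tobr(o['position'][:2]*1000)
    print('t',round(o['clock'],2),'tcp z',round(o['position'][2]*1000,1),'br',np.round(b,1),'phi',round(phi,2),'tilt',np.round(q[2:],4),'F',np.round(o['ft_force'],1),'w',round(o['grip_width'],3))
    B=tobr(C); Z=C[...,2]
    rel=B-b
    m=(Z>19)&(Z<30)&(rel[...,0]>12)&(rel[...,0]<110)&(rel[...,1]<0)&(rel[...,1]>-45)
    P=B[m]
    n,l,s,_=cv2.connectedComponentsWithStats(m.astype(np.uint8)); k=1+np.argmax(s[1:,4]); P=B[l==k]
    f=np.polyfit(P[:,0],P[:,1],1); print('legB? n',len(P),'y at bar',round(np.polyval(f,b[0]),1),'yaw',round(np.degrees(np.arctan(f[0])),2),'x range',np.round(np.percentile(P[:,0],[.5,99.5]),1))
    mp=(Z>53)&(Z<63)&(B[...,0]>-45)&(B[...,0]<3)&(abs(B[...,1])<70)
    pp=mp&(B[...,0]<-3)
    if pp.sum()>20: (c,r)=cv2.minEnclosingCircle(B[pp].astype(np.float32)); print('post',np.round(c,1),round(r,1),pp.sum())
    # keeper head top
    mk=(Z>45)&(Z<53)&(B[...,0]<-30)&(B[...,0]>-100)&(B[...,1]<-45)&(B[...,1]>-105)
    if mk.sum()>20: print('head',np.round(B[mk].mean(0),1),mk.sum(),cv2.minAreaRect(B[mk].astype(np.float32)))
    return o,im,d
if __name__=='__main__': go()
E
python3 ub.py
```

```text
t 5.47 tcp z -20.8 br [-215.1    0.8] phi -10.77 tilt [0.0119 0.0073] F [1.8 2.  2.5] w 0.128
legB? n 4148 y at bar -19.2 yaw -0.48 x range [-202.8 -113. ]
```

>>> {"op": "apply_moves", "data": {"commands": [[0.004,-0.01,0,-0.5,1],[0.004,-0.016,0,0,1],[0,-0.016,0,0,1],[0,-0.01,0,0,1],[0,0,0,0,1]]}}

```text
clock: 5.93
position: [0.5461, -0.0341, -0.0207]
ee_rot: [0.995, -0.093, 0.012, 0.013]
ft_force: [-0.6, 3.8, 3.1]
grip_width: 0.132
```

```bash
python3 ub.py; python3 - <<'E'
from h import *
o,im,d=cam('wrist'); save('w7.png',im)
E
```

```text
t 5.93 tcp z -20.7 br [-171.4   -9.3] phi -10.72 tilt [0.0122 0.0126] F [-0.6  3.8  3.1] w 0.132
legB? n 4219 y at bar -29.2 yaw -0.68 x range [-159.   -69.1]
post [-35.    3.1] 12.7 223
head [-70.8 -71.5] 2386 ((-66.80597686767578, -72.18894958496094), (26.57794761657715, 37.046363830566406), 68.48959350585938)
```

View pics/w7.png

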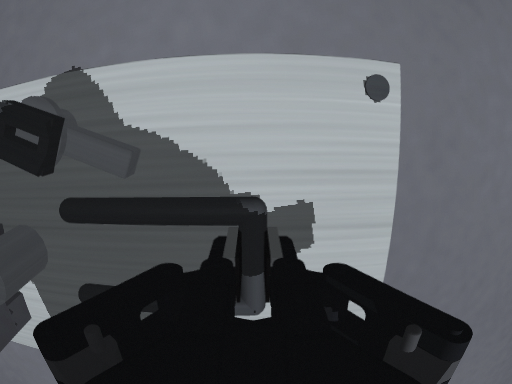

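>>> {"op": "apply_moves", "data": {"commands": [[-0.002,-0.008,0,-0.8,1],[0,-0.01,0,0,1],[0,-0.008,0,0,1],[0,0,0,0,1]]}}

```text
clock: 6.37
position: [0.5491, -0.0159, -0.0206]
ee_rot: [0.996, -0.089, 0.013, 0.016]
ft_force: [0.7, 4.1, 2.3]
grip_width: 0.129
```

```bash
python3 ub.py
```

```text
t 6.37 tcp z -20.6 br [-153.    -9.1] phi -10.24 tilt [0.0129 0.0159] F [0.7 4.1 2.3] w 0.129
legB? n 4250 y at bar -28.9 yaw -0.15 x range [-140.6  -50. ]
post [-17.3  20.7] 40.0 1332
head [-68.3 -71.8] 3326 ((-66.04873657226562, -72.23626708984375), (26.872915267944336, 37.82777404785156), 68.35650634765625)
```

>>> {"op": "apply_moves", "data": {"commands": [[-0.003,0,0,0,1],[0,-0.006,0,-0.2,1],[0,-0.01,0,0,1],[0,-0.01,0,0,1],[0,0,0,0,1]]}}

```text
clock: 6.83
position: [0.5505, 0.0007, -0.0205]
ee_rot: [0.995, -0.092, 0.013, 0.02]
ft_force: [0.3, 3.6, 1.5]
grip_width: 0.131
```

```bash
python3 ub.py
```

```text
t 6.83 tcp z -20.5 br [-136.3   -7.6] phi -10.51 tilt [0.0134 0.0203] F [0.3 3.6 1.5] w 0.131
legB? n 4320 y at bar -27.4 yaw -0.47 x range [-124.   -33.4]
post [-16.4  20.5] 39.9 2382
head [-68.  -71.8] 3970 ((-66.06291198730469, -72.29150390625), (26.62047004699707, 37.7241096496582), 68.46060180664062)
```

>>> {"op": "apply_moves", "data": {"commands": [[-0.001,-0.004,0,-0.8,1],[0,-0.026,0,0,1],[0,0,0,0,1]]}}

```text
clock: 7.13
position: [0.5559, 0.0228, -0.0201]
ee_rot: [0.996, -0.088, 0.014, 0.024]
ft_force: [0.5, 4.2, -0.1]
grip_width: 0.126
```

```bash
python3 ub.py
```

```text
t 7.13 tcp z -20.1 br [-113.6   -9. ] phi -10.04 tilt [0.0144 0.024 ] F [ 0.5  4.2 -0.1] w 0.126
legB? n 4372 y at bar -28.8 yaw 0.06 x range [-101.4  -10.2]
post [ -9.5 -21.8] 38.9 2501
head [-67.3 -71.9] 4799 ((-66.0456771850586, -72.24208068847656), (26.599407196044922, 37.073768615722656), 68.76190948486328)
```

>>> {"op": "apply_moves", "data": {"commands": [[-0.003,-0.001,0,0,1],[0,-0.02,0,0,1],[0,-0.02,0,0,1],[0,0,0,0,1]]}}

```text
clock: 7.52
position: [0.5615, 0.0501, -0.0201]
ee_rot: [0.995, -0.093, 0.016, 0.03]
ft_force: [-0.2, 3.9, 2.3]
grip_width: 0.128
```

```bash
python3 ub.py
```

```text
t 7.52 tcp z -20.1 br [-85.8  -9.8] phi -10.71 tilt [0.0156 0.0303] F [-0.2  3.9  2.3] w 0.128
legB? n 4248 y at bar -26.5 yaw -5.49 x range [-73.5   1.5]
post [-20.5 -26.9] 37.4 1334
head [-66.5 -72. ] 5442 ((-66.038818359375, -72.1300048828125), (26.274639129638672, 36.51359558105469), 68.66497802734375)
```

The legs seem to be in the holes: the tips are about 20 mm past the plate and the force is only 4 N. I'll release, then push the rest from behind with shut fingers.

>>> {"op": "apply_moves", "data": {"commands": [[0,0,0,0,0.4],[0,0,0,0,0.4],[0,0,-0.02,0,0.4],[0,0,-0.02,0,0.4],[0,0,0,0,0.4]]}}

```text
clock: 7.98
position: [0.5552, 0.046, 0.0171]
ee_rot: [0.995, -0.095, 0.011, 0.033]
ft_force: [0.3, -0.1, 0.6]
grip_width: 0.299
```

>>> {"op": "apply_moves", "data": {"commands": [[-0.006,0.02,0,0,1],[0,0.02,0,0,1],[0,0,0,0,1],[0,0,0,0,1]]}}

```text
clock: 8.32
position: [0.537, 0.0039, 0.0164]
ee_rot: [0.995, -0.095, 0.008, 0.033]
ft_force: [-0.4, 0.7, 0.6]
grip_width: 0.001
```

```bash
python3 ub.py; python3 - <<'E'
from h import *
o,im,d=cam('wrist'); save('w8.png',im)
E
```

```text
t 8.32 tcp z 16.4 br [-135.6    6.2] phi -10.92 tilt [0.0077 0.0334] F [-0.4  0.7  0.6] w 0.001
legB? n 3154 y at bar -3.3 yaw -16.17 x range [-93.  -26.2]
post [-3.2 -5.4] 54.1 2195
head [-67.3 -71.8] 2641 ((-66.2398452758789, -72.15278625488281), (26.513891220092773, 36.991939544677734), 68.55220031738281)
```

View pics/w8.png

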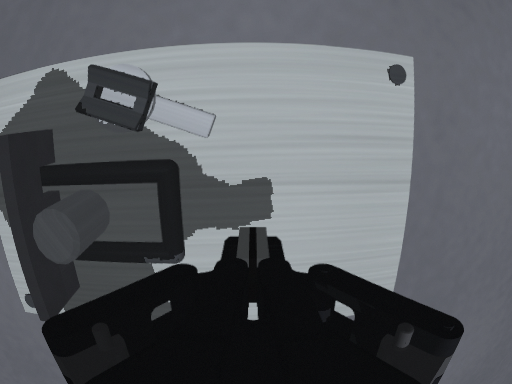

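The wrist picture shows both legs through the plate, either side of the post at (70,230), with the bar at column 172. The shut fingers are behind it at column 253. I'll lower and push.

>>> {"op": "apply_moves", "data": {"commands": [[0.006,0,0,0.8,1],[0,0,0.02,0,1],[0,0,0.015,0,1],[0,0,0.002,0,1],[0,0,0,0,1]]}}

```text
clock: 8.83
position: [0.5461, 0.0029, -0.0214]
ee_rot: [0.994, -0.102, 0.009, 0.033]
ft_force: [-4.3, -2.9, 17.3]
grip_width: 0.004
```

>>> {"op": "apply_moves", "data": {"commands": [[0,-0.012,0,0,1],[0,-0.012,0,0,1],[0,-0.012,0,0,1],[0,0,0,0,1]]}}

```text
clock: 9.17
position: [0.5567, 0.0357, -0.0205]
ee_rot: [0.994, -0.104, 0.01, 0.036]
ft_force: [-0.5, -0.1, -0.4]
grip_width: -0.001
```

```bash
python3 ub.py
```

```text
t 9.17 tcp z -20.5 br [-100.8   -7.6] phi -11.99 tilt [0.0097 0.0358] F [-0.5 -0.1 -0.4] w -0.001
legB? n 5454 y at bar -20.5 yaw -8.57 x range [-87.4   2.3]
post [-10.8 -25.5] 35.1 1960
head [-66.9 -72. ] 5335 ((-66.19779205322266, -72.21839141845703), (26.548738479614258, 36.4060173034668), 68.51248931884766)
```

>>> {"op": "apply_moves", "data": {"commands": [[-0.006,0,-0.003,-1.5,1],[0,-0.01,0,0,1],[0,-0.01,0,0,1],[0,-0.006,0,0,1]]}}

```text
clock: 9.55
position: [0.555, 0.0566, -0.0179]
ee_rot: [0.995, -0.092, 0.009, 0.04]
ft_force: [-1.4, -4.0, 3.6]
grip_width: -0.004
```

>>> {"op": "apply_moves", "data": {"commands": [[0,-0.006,0,0,1],[0,-0.005,0,0,1],[0,0,0,0,1]]}}

```text
clock: 9.8
position: [0.5564, 0.0639, -0.0177]
ee_rot: [0.995, -0.093, 0.009, 0.043]
ft_force: [-0.0, -0.8, 0.8]
grip_width: 0.002
```

```bash
python3 ub.py
```

```text
t 9.8 tcp z -17.7 br [-73.1  -2.5] phi -10.71 tilt [0.0085 0.043 ] F [-0.  -0.8  0.8] w 0.002
legB? n 4580 y at bar -17.0 yaw -14.99 x range [-59.5   0.6]
post [-13.8 -21.5] 38.5 1953
head [-66. -72.] 5408 ((-66.09275817871094, -71.98509216308594), (26.53626251220703, 36.29747772216797), 68.4882583618164)
```

>>> {"op": "apply_moves", "data": {"commands": [[-0.001,-0.006,0,0,1],[0,-0.006,0,0,1]]}}

```text
clock: 10.02
position: [0.5561, 0.0633, -0.0177]
ee_rot: [0.994, -0.097, 0.006, 0.051]
ft_force: [-20.5, -25.4, 32.6]
grip_width: -0.0
```

>>> {"op": "apply_moves", "data": {"commands": [[0,-0.006,0,0,1],[0,-0.006,0,0,1]]}}

```text
clock: 10.18
position: [0.555, 0.062, -0.0169]
ee_rot: [0.993, -0.102, 0.003, 0.06]
ft_force: [-16.3, -22.9, 26.6]
grip_width: -0.0
```

The bar stopped, but the upward force says a finger linkage (about 76 mm above the TCP) is touching the post top. I'll back off straight away and push with the gripper turned 90° instead.

>>> {"op": "apply_moves", "data": {"commands": [[0,0.012,0,0,1],[0,0.012,-0.02,0,1],[0,0,-0.04,0,1],[0,0,-0.03,0,1],[0,0,0,0,1]]}}

```text
clock: 10.6
position: [0.5472, 0.0489, 0.0766]
ee_rot: [0.993, -0.102, -0.001, 0.061]
ft_force: [2.0, -0.0, 0.6]
grip_width: 0.001
```

```bash
python3 - <<'E'
from h import *
o,im,d=cam('wrist'); C=wcloud(o,d); B=tobr(C); Z=C[...,2]
Rt=R.from_quat(o['ee_rot']).as_matrix(); print(o['position']*1000,o['ee_rot'],o['ft_force'],'tz',Rt[:,2], tobr(o['position']*1000),o['joint_pos'])
m=(Z>20)&(Z<28)&(abs(B[...,1])<14)&(B[...,0]<-40)&(B[...,0]>-110)
print('bar x',np.percentile(B[m][:,0],[1,50,99]),m.sum())
np.savez('b9.npz',C=C)
o2,i2,d2=cam('top'); C2=cloud('top',d2)*1000; B2=tobr(C2); g=i2.max(2)
m=(abs(B2[...,1])<15)&(B2[...,0]<-42)&(B2[...,0]>-115)&(C2[...,2]<40)&(g<110); print('top bar',np.percentile(B2[m][:,0],[2,50,98]) if m.any() else 0,m.sum())
E
```

```text
[547.19336052  48.9336163   76.60546604] [ 0.99292869 -0.10201806 -0.00110712  0.06069353] [ 2.01073818 -0.01389886  0.60727586] tz [-0.01458226 -0.12030281 -0.99263014] [-89.42476728   4.04333435] [ 0.19747655  0.34678078 -0.52913359  1.75897076  0.31052297  1.15093121
 -2.22275564]
bar x [-58.60906203 -52.55177202 -40.42621044] 537
top bar 0 0
```

>>> {"op": "apply_moves", "data": {"commands": [[0,0,0,-7.1,1],[0,0,0,-7.1,1],[0,0,0,-7.1,1],[0,0,0,-7.1,1],[0,0,0,-7.1,1]]}}

```text
clock: 11.12
position: [0.541, 0.0492, 0.0651]
ee_rot: [0.976, 0.209, -0.026, 0.056]
ft_force: [-0.0, -0.1, 0.3]
grip_width: 0.002
```

>>> {"op": "apply_moves", "data": {"commands": [[0,0,0,-7.1,1],[0,0,0,-7.1,1],[0,0,0,-7.1,1],[0,0,0,-7.1,1],[0,0,0,-7.1,1]]}}

```text
clock: 11.53
position: [0.5354, 0.0505, 0.056]
ee_rot: [0.864, 0.499, -0.046, 0.041]
ft_force: [0.1, -0.3, 0.3]
grip_width: -0.003
```

>>> {"op": "apply_moves", "data": {"commands": [[0,0,0,-7.1,1],[0,0,0,-7.1,1],[0,0,0,-7.1,1],[0,0,0,0,1],[0,0,0,0,1]]}}

```text
clock: 11.95
position: [0.53, 0.0518, 0.0475]
ee_rot: [0.755, 0.653, -0.056, 0.027]
ft_force: [-0.1, 0.5, 0.2]
grip_width: 0.003
```

```bash
cat > st.py <<'E'
from h import *
def st(o=None):
    o=o or manip.get_obs(); M=R.from_quat(o['ee_rot']).as_matrix(); p=o['position']*1000
    tip=p-31*M[:,2]
    print('t',round(o['clock'],2),'tcp',np.round(p,1),'phi',round(np.degrees(np.arctan2(M[1,0],M[0,0])),1),'tilt(deg x,y)',np.round(np.degrees(M[:2,2]),2),'tilt br',np.round(np.degrees(E@M[:2,2]),1),'br tcp',np.round(tobr(p),1),'tip br',np.round(tobr(tip),1),'tipz',round(tip[2],1),'F',np.round(o['ft_force'],1),'w',round(o['grip_width'],3),'j7',round(o['joint_pos'][6],2))
    return o,M,tip
if __name__=='__main__': st()
E
python3 st.py
```

```text
t 11.95 tcp [530.   51.8  47.5] phi 81.8 tilt(deg x,y) [-2.85 -6.56] tilt br [-7.   1.7] br tcp [-89.6  21.5] tip br [-85.8  20.6] tipz 78.2 F [-0.1  0.5  0.2] w 0.003 j7 -0.69
```

>>> {"op": "apply_moves", "data": {"commands": [[0.035,0.005,-0.01,1.8,1],[0.035,0.005,-0.002,0,1],[0.035,0.005,-0.002,0,1],[0.035,0.005,-0.002,0,1],[0,0,0,0,1]]}}

```text
clock: 12.37
position: [0.5741, 0.1875, 0.0403]
ee_rot: [0.775, 0.628, -0.059, 0.028]
ft_force: [-1.0, 0.7, 0.8]
grip_width: -0.002
```

```bash
python3 st.py
```

```text
t 12.37 tcp [574.1 187.5  40.3] phi 78.2 tilt(deg x,y) [-3.26 -6.7 ] tilt br [-7.2  2. ] br tcp [51.7  1.6] tip br [55.6  0.5] tipz 71.0 F [-1.   0.7  0.8] w -0.002 j7 -0.97
```

>>> {"op": "apply_moves", "data": {"commands": [[0,0,0.03,-1.8,1],[-0.01,0,0.0,0,1],[-0.014,0,0,0,1],[-0.004,0,0,0,1]]}}

```text
clock: 12.7
position: [0.5652, 0.1606, 0.0112]
ee_rot: [0.767, 0.638, -0.06, 0.025]
ft_force: [-0.7, -0.2, -0.7]
grip_width: 0.001
```

```bash
python3 st.py
```

```text
t 12.7 tcp [565.2 160.6  11.2] phi 79.7 tilt(deg x,y) [-3.43 -6.57] tilt br [-7.1  2.2] br tcp [23.6  5.7] tip br [27.5  4.5] tipz 41.9 F [-0.7 -0.2 -0.7] w 0.001 j7 -0.93
```

>>> {"op": "apply_moves", "data": {"commands": [[-0.006,0,0,0,1],[-0.006,0,0,0,1]]}}

```text
clock: 12.87
position: [0.5637, 0.1524, 0.0141]
ee_rot: [0.768, 0.638, -0.055, 0.023]
ft_force: [11.3, 36.6, -27.9]
grip_width: -0.003
```

```bash
python3 st.py
```

```text
t 12.87 tcp [563.7 152.4  14.1] phi 79.5 tilt(deg x,y) [-3.2  -6.02] tilt br [-6.5  2.1] br tcp [15.4  5.7] tip br [18.9  4.6] tipz 44.9 F [ 11.3  36.6 -27.9] w -0.003 j7 -0.91
```

>>> {"op": "apply_moves", "data": {"commands": [[-0.004,0,0,0,1],[-0.004,0,0,0,1],[-0.004,0,0,0,1],[-0.004,0,0,0,1],[-0.004,0,0,0,1]]}}

```text
clock: 13.28
position: [0.562, 0.1546, 0.0203]
ee_rot: [0.767, 0.641, -0.036, 0.012]
ft_force: [4.8, 16.1, -12.3]
grip_width: -0.003
```

```bash
python3 st.py
```

```text
t 13.28 tcp [562.  154.6  20.3] phi 79.8 tilt(deg x,y) [-2.27 -3.75] tilt br [-4.1  1.6] br tcp [17.2  7.8] tip br [19.4  6.9] tipz 51.2 F [  4.8  16.1 -12.3] w -0.003 j7 -0.88
```

>>> {"op": "apply_moves", "data": {"commands": [[0,0.006,0.014,0,1],[-0.006,0,0,0,1],[-0.005,0,0,0,1],[-0.005,0,0,0,1],[-0.005,0,0,0,1]]}}

```text
clock: 13.7
position: [0.5677, 0.1552, 0.0114]
ee_rot: [0.765, 0.644, -0.016, 0.003]
ft_force: [7.0, 19.5, -14.8]
grip_width: -0.0
```

>>> {"op": "apply_moves", "data": {"commands": [[-0.005,0,0.001,0,1],[-0.005,0,0.001,0,1],[-0.005,0,0.001,0,1]]}}

```text
clock: 13.95
position: [0.5682, 0.1563, 0.0118]
ee_rot: [0.763, 0.646, -0.002, -0.003]
ft_force: [5.4, 19.1, -10.5]
grip_width: -0.002
```

```bash
python3 st.py
```

```text
t 13.95 tcp [568.2 156.3  11.8] phi 80.6 tilt(deg x,y) [-0.42  0.05] tilt br [-0.   0.4] br tcp [20.  2.] tip br [20.   1.8] tipz 42.8 F [  5.4  19.1 -10.5] w -0.002 j7 -0.83
```

>>> {"op": "apply_moves", "data": {"commands": [[-0.005,0,0.001,0,1],[-0.005,0,0.001,0,1],[0.006,0,0,0,1],[0.003,0,-0.02,0,1],[0,0,-0.025,0,1]]}}

```text
clock: 14.37
position: [0.568, 0.1631, 0.0553]
ee_rot: [0.763, 0.646, 0.005, -0.008]
ft_force: [0.9, -0.0, 0.9]
grip_width: 0.002
```

>>> {"op": "apply_moves", "data": {"commands": [[-0.035,0,-0.004,0,1],[-0.035,0,-0.001,0,1],[-0.035,0,-0.001,0,1],[-0.003,0,0,0,1],[0,0,0,0,1]]}}

```text
clock: 14.78
position: [0.5535, 0.0493, 0.0678]
ee_rot: [0.765, 0.644, 0.008, -0.003]
ft_force: [0.9, 0.9, 0.2]
grip_width: -0.004
```

```bash
python3 st.py; python3 - <<'E'
from h import *
o,im,d=cam('wrist'); C=wcloud(o,d); B=tobr(C); Z=C[...,2]
for y in [-14,-9,9,14]:
    m=(Z>21)&(Z<28)&(abs(B[...,1]-y)<3)&(B[...,0]<-40)&(B[...,0]>-110); print(y,'bar x',np.round(np.percentile(B[m][:,0],[2,50,98]),1) if m.any() else 0,m.sum())
o2,i2,d2=cam('top'); C2=cloud('top',d2)*1000; B2=tobr(C2); print(i2[170:185,205:250].max(2)[::3,::3])
E
```

```text
t 14.78 tcp [553.5  49.3  67.8] phi 80.1 tilt(deg x,y) [0.52 0.86] tilt br [ 0.9 -0.4] br tcp [-87.9  -2.1] tip br [-88.4  -1.9] tipz 98.8 F [0.9 0.9 0.2] w -0.004 j7 -0.59
-14 bar x [-57.7 -52.  -46.3] 124
-9 bar x [-57.6 -51.8 -46.3] 124
9 bar x [-58.  -52.  -46.3] 128
14 bar x [-57.7 -51.9 -46.3] 123
[[107 105  81  72 114  89 184 189 185 187 135 142 146 149 152]
 [111  84  82  71 110  92 180 187  76 169 134 138 144 148 152]
 [112  82  77 104 109 106 108 182 170 132 132 138 141 148 149]
 [113  79  69 112 109 108 110 183 179 121 127 135 138 145 147]
 [ 87  80  73 114  99 105  99 154 175 116 126 131 139 144 145]]
```

>>> {"op": "apply_moves", "data": {"commands": [[0.003,0,0.035,0,1],[0,0,0.035,0,1],[0,0,0.01,0,1],[0,0,0.003,0,1],[0,0,0,0,1]]}}

```text
clock: 15.3
position: [0.5574, 0.0596, -0.0152]
ee_rot: [0.764, 0.645, 0.01, -0.002]
ft_force: [1.1, 0.5, 0.2]
grip_width: 0.002
```

```bash
python3 st.py
```

```text
t 15.3 tcp [557.4  59.6 -15.2] phi 80.4 tilt(deg x,y) [0.76 0.95] tilt br [ 1.1 -0.6] br tcp [-77.2  -4.2] tip br [-77.7  -3.9] tipz 15.8 F [1.1 0.5 0.2] w 0.002 j7 -0.67
```

>>> {"op": "apply_moves", "data": {"commands": [[0.005,-0.003,0.001,0,1],[0.004,0,0,0,1],[0.004,0,0,0,1]]}}

```text
clock: 15.55
position: [0.558, 0.0743, -0.0129]
ee_rot: [0.764, 0.645, 0.011, -0.001]
ft_force: [0.4, -3.1, 0.5]
grip_width: -0.002
```

>>> {"op": "apply_moves", "data": {"commands": [[0.004,0,0,0,1],[0.004,0,0,0,1]]}}

```text
clock: 15.72
position: [0.5588, 0.0765, -0.0118]
ee_rot: [0.765, 0.644, 0.007, 0.002]
ft_force: [-5.7, -17.7, 3.0]
grip_width: 0.001
```

```bash
python3 st.py
```

```text
t 15.72 tcp [558.8  76.5 -11.8] phi 80.2 tilt(deg x,y) [0.76 0.36] tilt br [ 0.5 -0.7] br tcp [-60.3  -2.6] tip br [-60.5  -2.2] tipz 19.2 F [ -5.7 -17.7   3. ] w 0.001 j7 -0.72
```

>>> {"op": "apply_moves", "data": {"commands": [[0.006,0,0.002,0,1],[0.005,0,0,0,1]]}}

```text
clock: 15.88
position: [0.5588, 0.0759, -0.0117]
ee_rot: [0.767, 0.641, -0.002, 0.007]
ft_force: [-10.6, -14.2, 9.4]
grip_width: 0.004
```

>>> {"op": "apply_moves", "data": {"commands": [[-0.01,0,0,0,1],[-0.01,0,-0.02,0,1],[0,0,-0.04,0,1],[0,0,-0.04,0,1],[0,0,0,0,1]]}}

```text
clock: 16.3
position: [0.5544, 0.0568, 0.0947]
ee_rot: [0.767, 0.641, -0.002, 0.007]
ft_force: [0.9, 0.6, -0.7]
grip_width: 0.001
```

```bash
python3 st.py; python3 - <<'E'
from h import *
o,im,d=cam('wrist'); C=wcloud(o,d); B=tobr(C); Z=C[...,2]
for y in [-14,-9,9,14]:
    m=(Z>21)&(Z<28)&(abs(B[...,1]-y)<3)&(B[...,0]<-35)&(B[...,0]>-110); print(y,'bar x',np.round(np.percentile(B[m][:,0],[2,50,98]),1) if m.any() else 0,m.sum())
m=(Z>54)&(Z<63)&(B[...,0]<-8)&(B[...,0]>-45)&(abs(B[...,1])<22); print('post x min',np.percentile(B[m][:,0],2),np.median(B[m],0),m.sum())
mk=(Z>45)&(Z<53)&(B[...,0]<-30)&(B[...,0]>-100)&(B[...,1]<-45)&(B[...,1]>-105); print('head',cv2.minAreaRect(B[mk].astype(np.float32)),mk.sum())
import pickle; pickle.dump((o,im,d),open('w10.pkl','wb'))
E
```

```text
t 16.3 tcp [554.4  56.8  94.7] phi 79.7 tilt(deg x,y) [ 0.35 -0.78] tilt br [-0.7 -0.5] br tcp [-80.5  -1.7] tip br [-80.1  -1.5] tipz 125.7 F [ 0.9  0.6 -0.7] w 0.001 j7 -0.61
-14 bar x [-52.6 -47.2 -41.8] 92
-9 bar x [-53.6 -47.9 -42.5] 89
9 bar x [-53.4 -48.  -42.9] 87
14 bar x [-53.4 -47.8 -42.5] 91
post x min -38.924874766280794 [-23.89451404  -0.09117785] 1699
head ((-66.26397705078125, -71.82592010498047), (27.08441162109375, 36.39104080200195), 67.51139831542969) 1176
```

The U-bolt is home: the bar sits 24 mm behind the post centre, as specified. The keeper head yaw puts the slot at φ ≈ 58°. I'll head for the driver.

>>> {"op": "apply_moves", "data": {"commands": [[-0.033,0.002,-0.012,7,0],[-0.033,0.006,-0.008,7,-0.5],[-0.032,0.01,-0.006,7,-0.5],[-0.03,0.014,-0.006,7,-0.5],[-0.028,0.017,-0.006,7,-0.5]]}}

```text
clock: 16.77
position: [0.5337, -0.1028, 0.134]
ee_rot: [0.925, 0.379, 0.002, 0.006]
ft_force: [1.1, -1.2, -0.3]
grip_width: 0.707
```

>>> {"op": "apply_moves", "data": {"commands": [[-0.026,0.02,-0.006,7,-0.5],[-0.023,0.023,-0.006,7,-0.5],[-0.02,0.026,-0.006,7,-0.5],[-0.017,0.028,-0.006,7,-0.5],[0,0,0,0,-0.5]]}}

```text
clock: 17.18
position: [0.5127, -0.2454, 0.161]
ee_rot: [0.991, 0.13, 0.005, 0.007]
ft_force: [-1.2, -1.7, 0.3]
grip_width: 0.75
```

```bash
python3 st.py
```

```text
t 17.18 tcp [ 512.7 -245.4  161. ] phi 15.0 tilt(deg x,y) [ 0.67 -0.74] tilt br [-0.6 -0.8] br tcp [-385.3  -13.1] tip br [-384.9  -12.7] tipz 192.0 F [-1.2 -1.7  0.3] w 0.75 j7 -1.06
```

```bash
cat > dr.py <<'E'
from st import *
def go():
    o,im,d=cam('wrist'); st(o); C=wcloud(o,d); Z=C[...,2]; near=(abs(C[...,0]-507)<60)&(abs(C[...,1]+338)<60)
    for n,lo,hi in [('handle top',110,124),('stand top',48,62)]:
        m=near&(Z>lo)&(Z<hi); k,l,s,_=cv2.connectedComponentsWithStats(m.astype(np.uint8)); 
        if k<2: print(n,'none'); continue
        m=l==1+np.argmax(s[1:,4]); r=cv2.minAreaRect(C[m][:,:2].astype(np.float32)); print(n,m.sum(),np.round(r[0],1),np.round(r[1],1),round(r[2],1),'z',np.median(Z[m]))
    return o,im,d
if __name__=='__main__': go()
E
python3 dr.py
```

```text
t 17.18 tcp [ 512.7 -245.4  161. ] phi 15.0 tilt(deg x,y) [ 0.67 -0.74] tilt br [-0.6 -0.8] br tcp [-385.3  -13.1] tip br [-384.9  -12.7] tipz 192.0 F [-1.2 -1.7  0.3] w 0.75 j7 -1.06
handle top 1165 [ 508.9 -343.2] [25.4 39.4] 83.9 z 117.17231086844987
stand top 1918 [ 508.2 -344. ] [64.9 64.6] 85.8 z 55.39302886895054
```

>>> {"op": "apply_moves", "data": {"commands": [[-0.01,0.033,0,7,-0.5],[-0.006,0.033,0,7,-0.5],[-0.002,0.032,0,6,-0.5],[0,0,0,0,-0.5],[0,0,0,0,-0.5]]}}

```text
clock: 17.65
position: [0.5135, -0.3395, 0.1601]
ee_rot: [0.999, -0.038, 0.007, 0.004]
ft_force: [0.6, 0.9, 0.4]
grip_width: 0.752
```

```bash
python3 dr.py
```

```text
t 17.65 tcp [ 513.5 -339.5  160.1] phi -4.4 tilt(deg x,y) [ 0.77 -0.49] tilt br [-0.3 -0.8] br tcp [-477.8  -30.2] tip br [-477.6  -29.7] tipz 191.1 F [0.6 0.9 0.4] w 0.752 j7 -1.26
handle top 1554 [ 508.2 -344.4] [24.4 40.7] 85.6 z 117.22919035805842
stand top 2769 [ 508.5 -344.4] [64.6 64.5] 85.6 z 55.421183088072645
```

>>> {"op": "apply_moves", "data": {"commands": [[-0.006,0.005,0.01,0,-0.3],[0,0,0.03,0,-0.3],[0,0,0.03,0,-0.3],[0,0,0,0,-0.3],[0,0,0,0,-0.3]]}}

```text
clock: 18.12
position: [0.5083, -0.34, 0.087]
ee_rot: [0.999, -0.031, 0.008, 0.004]
ft_force: [1.0, -0.9, 0.9]
grip_width: 0.649
```

```bash
python3 dr.py
```

```text
t 18.12 tcp [ 508.3 -340.    87. ] phi -3.6 tilt(deg x,y) [ 0.86 -0.49] tilt br [-0.3 -0.9] br tcp [-479.1  -25.2] tip br [-479.   -24.7] tipz 118.0 F [ 1.  -0.9  0.9] w 0.649 j7 -1.26
handle top 3094 [ 508.9 -344.4] [24.1 40.1] 85.1 z 117.22505904485371
stand top 4601 [ 508.3 -343.9] [64.3 64.7] 85.6 z 55.42475824795498
```

>>> {"op": "apply_moves", "data": {"commands": [[0.0005,0.006,0,1.2,-0.3],[0,0.001,0.025,0,-0.3],[0,0,0.022,0,-0.3],[0,0,0,0,-0.3],[0,0,0,0,-0.3]]}}

```text
clock: 18.58
position: [0.5132, -0.3504, 0.0474]
ee_rot: [0.999, -0.043, 0.012, 0.007]
ft_force: [0.1, -0.5, 0.9]
grip_width: 0.645
```

```bash
python3 dr.py
```

```text
t 18.58 tcp [ 513.2 -350.4   47.4] phi -4.9 tilt(deg x,y) [ 1.36 -0.85] tilt br [-0.6 -1.5] br tcp [-488.6  -31.8] tip br [-488.3  -31. ] tipz 78.4 F [ 0.1 -0.5  0.9] w 0.645 j7 -1.29
handle top 4476 [ 509.9 -344.2] [24.4 38. ] 84.7 z 117.20356648645463
stand top 6007 [ 508.1 -344.2] [64.5 64.8] 85.6 z 55.42030183687802
```

>>> {"op": "apply_moves", "data": {"commands": [[-0.005,-0.006,0.004,0,-0.3],[0,0,0,0,-0.3],[0,0,0,0,-0.3]]}}

```text
clock: 18.88
position: [0.5101, -0.3446, 0.0472]
ee_rot: [0.999, -0.043, 0.014, 0.008]
ft_force: [-0.1, -0.7, -0.0]
grip_width: 0.65
```

```bash
python3 dr.py
```

```text
t 18.88 tcp [ 510.1 -344.6   47.2] phi -5.0 tilt(deg x,y) [ 1.59 -1.02] tilt br [-0.7 -1.7] br tcp [-483.4  -27.8] tip br [-483.   -26.8] tipz 78.1 F [-0.1 -0.7 -0. ] w 0.65 j7 -1.3
handle top 4921 [ 509.1 -344. ] [24.7 39.7] 84.7 z 117.17389052244626
stand top 6376 [ 508.  -344.2] [64.7 65.2] 85.2 z 55.43150767320607
```

>>> {"op": "apply_moves", "data": {"commands": [[-0.001,0,0.008,0,-0.3],[0,0,0,0,0.5],[0,0,0,0,1],[0,0,0,0,1],[0,0,0,0,1]], "squeeze": 90}}

```text
clock: 19.35
position: [0.51, -0.3447, 0.0397]
ee_rot: [0.999, -0.043, 0.015, 0.009]
ft_force: [-0.2, 0.4, -1.0]
grip_width: 0.274
```

```bash
python3 dr.py
```

```text
t 19.35 tcp [ 510.  -344.7   39.7] phi -4.9 tilt(deg x,y) [ 1.67 -1.07] tilt br [-0.8 -1.8] br tcp [-483.5  -27.6] tip br [-483.1  -26.7] tipz 70.7 F [-0.2  0.4 -1. ] w 0.274 j7 -1.3
handle top 7127 [ 511.1 -344.3] [89.4 36.2] 85.5 z 117.46563371133647
stand top 4893 [ 519.2 -345.1] [64.  42.7] 85.4 z 55.41946706548481
```

The driver is gripped (23 mm wide). I'll lift it.

>>> {"op": "apply_moves", "data": {"commands": [[0,0,-0.02,0,1],[0,0,-0.03,0,1],[0,0,-0.03,0,1],[0,0,-0.03,0,1],[0,0,0,0,1]]}}

```text
clock: 19.82
position: [0.5071, -0.3409, 0.151]
ee_rot: [0.999, -0.042, 0.015, 0.007]
ft_force: [0.1, -0.7, -0.9]
grip_width: 0.27
```

```bash
cat > tip.py <<'E'
from st import *
# grasp: world driver tip & axis at grasp pose
q0=np.array([.999,-.043,.015,.009]); 
def setup():
    M0=R.from_quat(q0).as_matrix(); p0=np.array([510.,-344.7,39.7])
    return M0.T@(np.array([508.4,-344.3,10.2])-p0), M0.T@np.array([0,0,1.])
def tip(o=None):
    o,M,_=st(o); t,a=setup(); P=o['position']*1000+M@t; A=M@a
    print('driver tip',np.round(P,1),'br',np.round(tobr(P),1),'axis tilt deg br',np.round(np.degrees(E@A[:2]),2)); return o,P,A
if __name__=='__main__': tip()
E
python3 tip.py; cat > plan.py <<'E'
E
python3 - <<'E'
from h import *
s=O+np.array([-64,-72])@E; print('slot world',s)
E
```

```text
t 19.82 tcp [ 507.1 -340.9  151. ] phi -4.9 tilt(deg x,y) [ 1.63 -0.82] tilt br [-0.5 -1.7] br tcp [-480.3  -24.2] tip br [-480.   -23.2] tipz 182.0 F [ 0.1 -0.7 -0.9] w 0.27 j7 -1.25
driver tip [ 505.5 -340.3  121.5] br [-480.   -22.5] axis tilt deg br [-0.27 -0.09]
slot world [626.4952  60.7736]
```

>>> {"op": "apply_moves", "data": {"commands": [[0.007,-0.034,-0.002,-7,1],[0.011,-0.033,-0.002,-7,1],[0.015,-0.031,-0.002,-7,1],[0.019,-0.029,-0.002,-7,1],[0.022,-0.027,-0.002,-7,1]]}}

```text
clock: 20.23
position: [0.5547, -0.1808, 0.1609]
ee_rot: [0.965, 0.261, 0.011, 0.014]
ft_force: [0.8, -0.3, -0.9]
grip_width: 0.271
```

>>> {"op": "apply_moves", "data": {"commands": [[0.025,-0.024,-0.002,-7,1],[0.028,-0.021,-0.002,-7,1],[0.03,-0.017,-0.002,-7,1],[0.032,-0.013,-0.002,-7,1],[0,0,0,0,1]]}}

```text
clock: 20.65
position: [0.594, -0.0324, 0.1677]
ee_rot: [0.866, 0.499, 0.009, 0.016]
ft_force: [-1.2, 1.0, -0.5]
grip_width: 0.271
```

```bash
python3 tip.py
```

```text
t 20.65 tcp [594.  -32.4 167.7] phi 59.9 tilt(deg x,y) [ 1.82 -1.08] tilt br [-0.8 -2. ] br tcp [-161.4  -56.2] tip br [-161.   -55.1] tipz 198.6 F [-1.2  1.  -0.5] w 0.271 j7 -0.75
driver tip [593.  -34.8 138.2] br [-163.9  -55.6] axis tilt deg br [2.08 0.48]
```

>>> {"op": "apply_moves", "data": {"commands": [[0.033,-0.006,0.01,1,1],[0.033,-0.006,0.02,0,1],[0.033,-0.006,0.02,0,1],[0,0,0.01,0,1],[0,0,0,0,1]]}}

```text
clock: 21.07
position: [0.633, 0.0634, 0.1046]
ee_rot: [0.871, 0.49, 0.01, 0.017]
ft_force: [0.2, -1.7, -0.5]
grip_width: 0.269
```

```bash
python3 tip.py; python3 - <<'E'
from h import *
o,im,d=cam('wrist'); C=wcloud(o,d); B=tobr(C); Z=C[...,2]
mk=(Z>45)&(Z<52)&(abs(B[...,0]+65)<28)&(abs(B[...,1]+72)<28); print('head',mk.sum(),cv2.minAreaRect(B[mk].astype(np.float32)) if mk.any() else '')
t=o['position']*1000; 
for z in range(62,100,6):
    m=(abs(Z-z)<3)&(abs(C[...,0]-t[0])<20)&(abs(C[...,1]-t[1])<20); print(z,m.sum(),np.round(np.median(C[m],0),1) if m.any() else '')
uv=wproj(o,np.array([[.6265,.0608,.049]]))[0].astype(int); print(uv)
import pickle; pickle.dump((o,im,d),open('w11.pkl','wb'))
y0=max(uv[1]-100,0); a=im[y0:y0+200,max(uv[0]-130,0):uv[0]+130]; save('w11.png',cv2.resize(a,None,fx=3,fy=3,interpolation=cv2.INTER_CUBIC)[:600,:800])
E
```

```text
t 21.07 tcp [633.   63.4 104.6] phi 58.8 tilt(deg x,y) [ 1.94 -1.1 ] tilt br [-0.7 -2.1] br tcp [-60.3 -78. ] tip br [-59.9 -76.8] tipz 135.6 F [ 0.2 -1.7 -0.5] w 0.269 j7 -0.99
driver tip [632.1  61.1  75.2] br [-62.7 -77.4] axis tilt deg br [2.04 0.57]
head 481 ((-57.96368408203125, -75.17387390136719), (25.34246826171875, 19.32489776611328), 68.59355926513672)
62 0 
68 0 
74 4 [636.4  68.2  76.3]
80 8 [636.3  68.3  79.9]
86 1 [637.4  68.1  83. ]
92 0 
98 0 
[244 202]
```

View pics/w11.png

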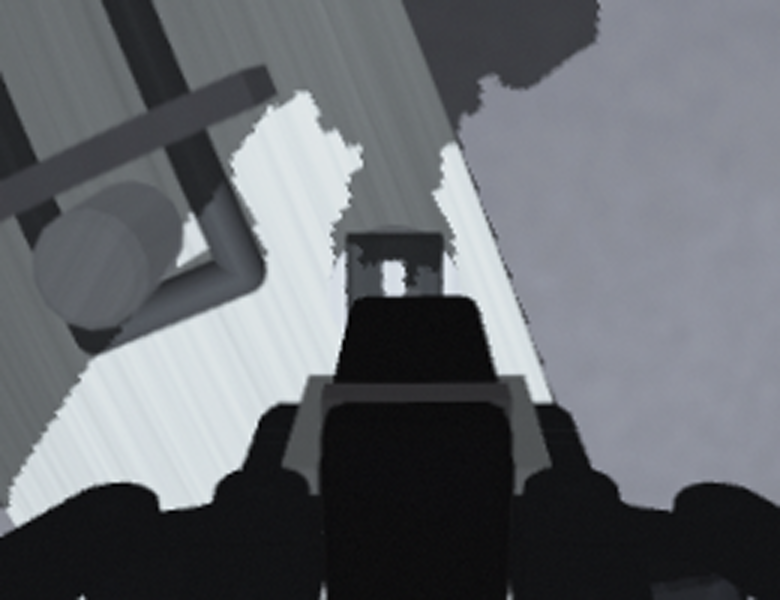

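The crop shows the head with its slot at column ~393, aligned with the tool x. The driver handle is at column ~418, so the driver needs a shift of a few mm. Across two tool yaws the wrist view gives the keeper axis at (-66,-72) in my bracket frame.

>>> {"op": "apply_moves", "data": {"commands": [[-0.005,-0.004,0,0,1],[0,0,0.01,0,1],[0,0,0,0,1]]}}

```text
clock: 21.37
position: [0.6272, 0.0596, 0.0963]
ee_rot: [0.872, 0.49, 0.011, 0.017]
ft_force: [-0.2, 0.4, -1.3]
grip_width: 0.27
```

```bash
python3 tip.py; python3 - <<'E'
from h import *
o,im,d=cam('wrist'); C=wcloud(o,d); B=tobr(C); Z=C[...,2]
mk=(Z>45)&(Z<52)&(abs(B[...,0]+65)<28)&(abs(B[...,1]+72)<28)
if mk.sum()>50:
    r=cv2.minAreaRect(B[mk].astype(np.float32)); n=np.array([.365,.931]); print('head',mk.sum(),r,'across',np.percentile(B[mk]@n,[1,99]),np.array([-66.1,-72])@n)
M=R.from_quat(o['ee_rot']).as_matrix(); L=(C-o['position']*1000)@M
for a,b in [(-45,-20),(-60,-45),(-80,-60)]:
    m=(L[...,2]>a)&(L[...,2]<b)&(abs(L[...,1])<14.5)&(L[...,0]<30)&(L[...,0]>8); print((a,b),m.sum(),np.percentile(L[m],[2,98],axis=0).round(1).tolist() if m.any() else '')
E
```

```text
t 21.37 tcp [627.2  59.6  96.3] phi 58.7 tilt(deg x,y) [ 2.07 -1.08] tilt br [-0.7 -2.2] br tcp [-65.  -72.9] tip br [-64.6 -71.7] tipz 127.3 F [-0.2  0.4 -1.3] w 0.27 j7 -0.99
driver tip [626.3  57.3  66.9] br [-67.4 -72.4] axis tilt deg br [2.   0.69]
head 657 ((-58.109317779541016, -75.37124633789062), (25.894777297973633, 19.091039657592773), 68.15190124511719) across [-104.15338595  -78.45200228] -91.1585
(-45, -20) 638 [[16.2, -11.4, -44.6], [19.3, 11.1, -20.7]]
(-60, -45) 598 [[10.0, -11.6, -59.7], [19.7, 12.1, -45.3]]
(-80, -60) 2960 [[8.3, -13.5, -78.5], [20.2, 13.4, -61.2]]
```

>>> {"op": "apply_moves", "data": {"commands": [[0.001,-0.002,0.008,0,1],[0,0,0.004,0,1],[0,0,0,0,1]]}}

```text
clock: 21.67
position: [0.6278, 0.0591, 0.0859]
ee_rot: [0.873, 0.488, 0.013, 0.018]
ft_force: [0.3, 0.3, -1.0]
grip_width: 0.27
```

```bash
python3 tip.py; python3 - <<'E'
from tip import *
o,P,A=tip(); b=tobr(P); n=np.array([.365,.931]);a=np.array([.931,-.365]); s=np.array([-66.1,-72]); print('across',b@n-s@n,'along',b@a-s@a)
E
```

```text
t 21.67 tcp [627.8  59.1  85.9] phi 58.4 tilt(deg x,y) [ 2.29 -1.15] tilt br [-0.7 -2.5] br tcp [-65.4 -73.6] tip br [-65.  -72.3] tipz 116.9 F [ 0.3  0.3 -1. ] w 0.27 j7 -1.0
driver tip [627.   56.7  56.5] br [-67.9 -73.2] axis tilt deg br [2.02 0.92]
t 21.67 tcp [627.8  59.1  85.9] phi 58.4 tilt(deg x,y) [ 2.29 -1.15] tilt br [-0.7 -2.5] br tcp [-65.4 -73.6] tip br [-65.  -72.3] tipz 116.9 F [ 0.3  0.3 -1. ] w 0.27 j7 -1.0
driver tip [627.   56.7  56.5] br [-67.9 -73.2] axis tilt deg br [2.02 0.92]
across -1.8166836694919226 along -1.2215373275332126
```

>>> {"op": "apply_moves", "data": {"commands": [[0.0015,-0.004,0,0,1],[0,0,0,0,1]]}}

```text
clock: 21.83
position: [0.6249, 0.0623, 0.0855]
ee_rot: [0.873, 0.488, 0.012, 0.018]
ft_force: [-0.3, 1.0, -1.7]
grip_width: 0.266
```

```bash
cat > sl.py <<'E'
from tip import *
o,P,A=tip(); b=tobr(P); n=np.array([.365,.931]);a=np.array([.931,-.365]); s=np.array([-66.1,-72]); print('across',round(b@n-s@n,2),'along',round(b@a-s@a,2))
E
python3 sl.py
```

```text
t 21.83 tcp [624.9  62.3  85.5] phi 58.4 tilt(deg x,y) [ 2.27 -1.15] tilt br [-0.7 -2.4] br tcp [-62.7 -70.2] tip br [-62.3 -68.9] tipz 116.5 F [-0.3  1.  -1.7] w 0.266 j7 -1.01
driver tip [624.1  60.   56.1] br [-65.2 -69.8] axis tilt deg br [2.02 0.9 ]
across 2.36 along 0.06
```

>>> {"op": "apply_moves", "data": {"commands": [[0,0.0015,0.006,0,1],[0,0,0,0,1]]}}

```text
clock: 22.0
position: [0.6267, 0.0616, 0.0795]
ee_rot: [0.873, 0.488, 0.013, 0.019]
ft_force: [-1.2, -0.3, -0.5]
grip_width: 0.269
```

```bash
python3 sl.py
```

```text
t 22.0 tcp [626.7  61.6  79.5] phi 58.4 tilt(deg x,y) [ 2.31 -1.16] tilt br [-0.7 -2.5] br tcp [-63.2 -72. ] tip br [-62.8 -70.7] tipz 110.5 F [-1.2 -0.3 -0.5] w 0.269 j7 -1.01
driver tip [625.9  59.2  50.1] br [-65.6 -71.7] axis tilt deg br [2.02 0.94]
across 0.48 along 0.3
```

>>> {"op": "apply_moves", "data": {"commands": [[0,0,0.005,0,1],[0,0,0.004,0,1],[0,0,0,0,1]]}}

```text
clock: 22.25
position: [0.6273, 0.0615, 0.0695]
ee_rot: [0.873, 0.488, 0.013, 0.019]
ft_force: [0.0, 1.3, -0.5]
grip_width: 0.27
```

```bash
python3 sl.py
```

```text
t 22.25 tcp [627.3  61.5  69.5] phi 58.4 tilt(deg x,y) [ 2.32 -1.15] tilt br [-0.7 -2.5] br tcp [-63.2 -72.7] tip br [-62.8 -71.3] tipz 100.5 F [ 0.   1.3 -0.5] w 0.27 j7 -1.02
driver tip [626.5  59.1  40.1] br [-65.6 -72.3] axis tilt deg br [2.01 0.95]
across -0.1 along 0.54
```

The blade is in the slot (tip z 40, no contact force). I'll seat it and turn clockwise.

>>> {"op": "apply_moves", "data": {"commands": [[0,0,0.002,0,1],[0,0,0,5,1],[0,0,0,5,1],[0,0,0,5,1]], "squeeze": 110}}

```text
clock: 22.58
position: [0.6275, 0.0611, 0.0666]
ee_rot: [0.93, 0.367, 0.015, 0.017]
ft_force: [0.2, -1.4, 0.3]
grip_width: 0.269
```

```bash
python3 sl.py
```

```text
t 22.58 tcp [627.5  61.1  66.6] phi 43.1 tilt(deg x,y) [ 2.3  -1.13] tilt br [-0.7 -2.5] br tcp [-63.5 -73. ] tip br [-63.1 -71.6] tipz 97.5 F [ 0.2 -1.4  0.3] w 0.269 j7 -1.27
driver tip [626.3  59.3  37.1] br [-65.5 -72.1] axis tilt deg br [1.55 0.64]
across 0.13 along 0.62
```

>>> {"op": "apply_moves", "data": {"commands": [[0,0,0,6,1],[0,0,0,6,1],[0,0,0,6,1],[0,0,0,6,1]]}}

```text
clock: 22.92
position: [0.6278, 0.0604, 0.0666]
ee_rot: [0.988, 0.155, 0.018, 0.013]
ft_force: [-0.3, -0.0, 0.0]
grip_width: 0.266
```

```bash
python3 sl.py; python3 - <<'E'
from h import *
o=manip.get_obs(); print(o['torque'])
E
```

```text
t 22.92 tcp [627.8  60.4  66.6] phi 17.9 tilt(deg x,y) [ 2.31 -1.18] tilt br [-0.8 -2.5] br tcp [-64.2 -73.3] tip br [-63.8 -72. ] tipz 97.5 F [-0.3 -0.   0. ] w 0.266 j7 -1.67
driver tip [626.3  59.7  37.1] br [-65.1 -72. ] axis tilt deg br [0.74 0.48]
across 0.33 along 0.95
[-0.17110508  0.15837593  0.09656703]
```

>>> {"op": "apply_moves", "data": {"commands": [[0,0,0,6,1],[0,0,0,6,1],[0,0,0,6,1],[0,0,0,6,1]]}}

```text
clock: 23.25
position: [0.6277, 0.0596, 0.0665]
ee_rot: [0.998, -0.064, 0.021, 0.01]
ft_force: [-0.4, -0.8, -1.0]
grip_width: 0.268
```

```bash
python3 sl.py; python3 - <<'E'
from h import *
o=manip.get_obs(); print(o['torque'])
E
```

```text
t 23.25 tcp [627.7  59.6  66.5] phi -7.3 tilt(deg x,y) [ 2.29 -1.26] tilt br [-0.8 -2.5] br tcp [-64.9 -73.4] tip br [-64.5 -72.1] tipz 97.5 F [-0.4 -0.8 -1. ] w 0.268 j7 -2.08
driver tip [626.5  60.   37. ] br [-64.7 -72.1] axis tilt deg br [-0.03  0.67]
across 0.41 along 1.31
[-0.17871421  0.26529538  0.11020201]
```

>>> {"op": "apply_moves", "data": {"commands": [[0,0,0,4,1],[0,0,0,4,1]]}}

```text
clock: 23.42
position: [0.6276, 0.0594, 0.0665]
ee_rot: [0.99, -0.138, 0.021, 0.008]
ft_force: [-0.4, -0.7, 1.0]
grip_width: 0.266
```

```bash
python3 sl.py; python3 - <<'E'
from h import *
o=manip.get_obs(); print(o['torque'])
E
```

```text
t 23.42 tcp [627.6  59.4  66.5] phi -15.9 tilt(deg x,y) [ 2.28 -1.3 ] tilt br [-0.9 -2.5] br tcp [-65.2 -73.3] tip br [-64.7 -72. ] tipz 97.5 F [-0.4 -0.7  1. ] w 0.266 j7 -2.22
driver tip [626.5  60.1  37. ] br [-64.6 -72.1] axis tilt deg br [-0.25  0.82]
across 0.41 along 1.42
[-0.18860639  0.2865047   0.10492829]
```

>>> {"op": "apply_moves", "data": {"commands": [[0,0,0,3,1],[0,0,0,3,1]]}}

```text
clock: 23.58
position: [0.6274, 0.0592, 0.0665]
ee_rot: [0.981, -0.193, 0.022, 0.008]
ft_force: [-0.4, -0.7, -0.3]
grip_width: 0.266
```

```bash
python3 sl.py; python3 - <<'E'
from h import *
o=manip.get_obs(); print(o['torque'])
E
```

```text
t 23.58 tcp [627.4  59.2  66.5] phi -22.3 tilt(deg x,y) [ 2.26 -1.33] tilt br [-0.9 -2.5] br tcp [-65.4 -73.2] tip br [-64.9 -71.9] tipz 97.5 F [-0.4 -0.7 -0.3] w 0.266 j7 -2.33
driver tip [626.5  60.2  37. ] br [-64.6 -72.2] axis tilt deg br [-0.39  0.94]
across 0.41 along 1.47
[-0.06443033  0.24647867  0.03908226]
```

>>> {"op": "apply_moves", "data": {"commands": [[0,0,0,3,1],[0,0,0,3,1]]}}

```text
clock: 23.75
position: [0.6273, 0.0591, 0.0665]
ee_rot: [0.969, -0.246, 0.022, 0.007]
ft_force: [-0.1, -0.8, 0.5]
grip_width: 0.265
```

```bash
python3 sl.py; python3 - <<'E'
from h import *
o,im,d=cam('wrist'); print(o['torque'],o['joint_pos'][6]); C=wcloud(o,d); B=tobr(C); Z=C[...,2]
m=(Z>21)&(Z<30)&(B[...,0]<-30)&(B[...,0]>-130)&(B[...,1]>-75)&(B[...,1]<20)
h,xe,ye=np.histogram2d(B[m][:,0],B[m][:,1],bins=[np.arange(-100,-36,4),np.arange(-76,20,6)]); print(h.astype(int))
o2,i2,d2=cam('scene'); C=cloud('scene',d2)*1000; B=tobr(C); Z=C[...,2]
m=(Z>20)&(Z<30)&(B[...,0]<-30)&(B[...,0]>-130)&(B[...,1]>-75)&(B[...,1]<20)
h,xe,ye=np.histogram2d(B[m][:,0],B[m][:,1],bins=[np.arange(-100,-36,4),np.arange(-76,20,6)]); print(h.astype(int))
save('w12.png',cv2.resize(im[60:360,60:460],(800,600),interpolation=cv2.INTER_CUBIC))
E
```

```text
t 23.75 tcp [627.3  59.1  66.5] phi -28.5 tilt(deg x,y) [ 2.24 -1.37] tilt br [-1.  -2.4] br tcp [-65.5 -73.1] tip br [-65.  -71.7] tipz 97.5 F [-0.1 -0.8  0.5] w 0.265 j7 -2.43
driver tip [626.6  60.3  37. ] br [-64.5 -72.2] axis tilt deg br [-0.51  1.08]
across 0.44 along 1.57
[-0.18987896  0.29985292  0.65611213] -2.430598958525698
[[0 0 0 0 0 0 0 0 0 0 0 0 0 0 0]
 [0 0 0 0 0 0 0 0 0 0 0 0 0 0 0]
 [0 0 0 0 0 0 0 0 0 0 0 0 0 0 0]
 [0 0 0 0 0 0 0 0 0 0 0 0 0 0 0]
 [0 0 0 0 0 0 0 0 0 0 0 0 0 0 0]
 [0 0 0 0 0 0 0 0 0 0 0 0 0 0 0]
 [0 0 0 0 0 0 0 0 0 0 0 0 0 0 0]
 [0 0 0 0 0 0 0 0 0 0 0 0 0 0 0]
 [0 0 0 0 0 0 0 0 0 0 0 0 0 0 0]
 [0 0 0 0 0 0 0 0 0 0 0 0 0 0 0]
 [0 0 0 0 0 0 0 0 0 0 0 0 0 0 0]
 [0 0 0 0 0 0 0 0 0 0 0 0 0 0 0]
 [0 0 0 0 0 0 0 0 0 0 0 0 0 0 0]
 [0 0 0 0 0 0 0 0 0 0 0 0 0 0 0]
 [0 0 0 0 0 0 0 0 0 0 0 0 0 0 0]]
[[0 0 0 0 0 0 0 0 0 0 0 0 0 0 0]
 [0 0 0 0 0 0 0 0 0 0 0 0 0 0 0]
 [0 0 0 0 0 0 0 0 0 0 0 0 0 0 0]
 [0 0 0 0 0 0 0 0 0 0 0 0 0 0 0]
 [0 0 0 0 0 0 0 0 0 0 0 0 0 0 0]
 [2 0 0 0 0 0 0 0 0 0 0 0 0 0 0]
 [1 1 0 0 0 0 1 0 0 0 0 0 0 0 0]
 [0 0 1 0 3 2 3 3 3 0 0 0 0 0 0]
 [0 0 0 0 0 0 3 1 1 1 0 0 0 0 0]
 [0 0 0 0 0 0 0 2 1 0 0 0 0 0 0]
 [0 0 0 0 0 0 0 0 2 0 0 0 0 0 0]
 [0 0 0 0 0 0 0 0 2 1 0 0 1 1 1]
 [0 0 0 0 0 0 0 0 0 2 0 5 0 4 2]
 [0 0 0 0 0 0 0 0 2 2 3 3 1 1 1]
 [0 0 0 0 0 0 0 1 1 0 0 1 1 1 1]]
```

Torque jumped to 0.66 N·m, so the keeper is at its stop. The scene depth shows the arm along +y behind the bar. I'll relax the twist and lift out.

>>> {"op": "apply_moves", "data": {"commands": [[0,0,0,-4,1],[0,0,0,-2,1],[0,0,-0.01,0,1],[0,0,-0.02,0,1],[0,0,-0.03,0,1]]}}

```text
clock: 24.27
position: [0.621, 0.0604, 0.1221]
ee_rot: [0.982, -0.189, 0.016, 0.009]
ft_force: [0.4, -0.2, -1.0]
grip_width: 0.267
```

>>> {"op": "apply_moves", "data": {"commands": [[-0.01,0.02,-0.03,0,1],[-0.01,0.03,-0.02,0,1],[-0.01,0.03,0,0,1],[0,0.03,0,0,1],[0,0,0,0,1]]}}

```text
clock: 24.68
position: [0.5519, -0.0285, 0.1847]
ee_rot: [0.982, -0.186, 0.022, 0.007]
ft_force: [0.9, -1.7, -0.5]
grip_width: 0.263
```

```bash
python3 tip.py; cat > kp.py <<'E'
from h import *
o,i,d=cam('scene'); C=cloud('scene',d)*1000; B=tobr(C); Z=C[...,2]
m=(Z>21)&(Z<29)&(B[...,0]<-60)&(B[...,0]>-130)&(B[...,1]>-60)&(B[...,1]<0)
P=B[m]; print('arm pts',len(P),'mean',P.mean(0),'range',P.min(0),P.max(0),'slope',np.polyfit(P[:,1],P[:,0],1))
o,i,d=cam('wrist'); C=wcloud(o,d); B=tobr(C); Z=C[...,2]
mk=(Z>45)&(Z<53)&(abs(B[...,0]+65)<30)&(abs(B[...,1]+72)<30)
if mk.sum()>50: print('head wrist',mk.sum(),cv2.minAreaRect(B[mk].astype(np.float32)))
m=(Z>21)&(Z<29)&(B[...,0]<-57.5)&(B[...,0]>-130)&(B[...,1]>-52)&(B[...,1]<0)
P=B[m]
if len(P)>30: print('arm wrist',len(P),P.min(0),P.max(0),np.polyfit(P[:,1],P[:,0],1))
o,i,d=cam('top'); save('top2.png',cv2.resize(i[125:240,165:325],(800,575),interpolation=cv2.INTER_CUBIC)); C=cloud('top',d)*1000; B=tobr(C); Z=C[...,2]
mk=(Z>43)&(Z<55)&(abs(B[...,0]+65)<30)&(abs(B[...,1]+72)<30)
if mk.sum()>20: print('head top',mk.sum(),cv2.minAreaRect(B[mk].astype(np.float32)))
E
python3 kp.py
```

```text
t 24.68 tcp [551.9 -28.5 184.7] phi -21.4 tilt(deg x,y) [ 2.33 -1.24] tilt br [-0.8 -2.5] br tcp [-164.9  -14. ] tip br [-164.5  -12.6] tipz 215.7 F [ 0.9 -1.7 -0.5] w 0.263 j7 -2.07
driver tip [551.  -27.5 155.2] br [-164.1  -13. ] axis tilt deg br [-0.47  0.98]
arm pts 19 mean [-67.848752   -34.46622963] range [-71.44333035 -48.26941321] [-60.39025197 -21.99376558] slope [  0.14232823 -62.94323454]
head wrist 591 ((-66.50250244140625, -72.33653259277344), (36.07223129272461, 27.274770736694336), 89.54330444335938)
arm wrist 320 [-74.2018087  -51.88620234] [-58.84763172 -20.34293028] [-2.37167868e-02 -6.80397530e+01]
head top 90 ((-61.06519317626953, -71.84451293945312), (23.03108787536621, 37.85374069213867), 10.691640853881836)
```

The keeper head is now at 89.5° in the bracket frame, with the arm along +y. I'll return the driver.

>>> {"op": "apply_moves", "data": {"commands": [[0.008,0.031,0,-5.5,1],[0.005,0.032,0,-5.5,1],[0.001,0.032,0,-5.5,1],[-0.001,0.032,0,0,1],[-0.001,0.032,0,0,1]]}}

```text
clock: 25.25
position: [0.5396, -0.1692, 0.1856]
ee_rot: [1.0, -0.021, 0.021, 0.004]
ft_force: [0.4, -0.8, -0.7]
grip_width: 0.268
```

>>> {"op": "apply_moves", "data": {"commands": [[-0.001,0.032,0.005,0,1],[-0.001,0.032,0.01,0,1],[-0.001,0.032,0.01,0,1],[-0.001,0.03,0,0,1],[0,0,0,0,1]]}}

```text
clock: 25.67
position: [0.5339, -0.3014, 0.159]
ee_rot: [1.0, -0.019, 0.021, 0.004]
ft_force: [-0.8, -0.4, -1.0]
grip_width: 0.271
```

```bash
python3 tip.py;  python3 dr.py | tail -1
```

```text
t 25.67 tcp [ 533.9 -301.4  159. ] phi -2.1 tilt(deg x,y) [ 2.37 -0.48] tilt br [-0.1 -2.4] br tcp [-436.7  -43.7] tip br [-436.7  -42.4] tipz 190.0 F [-0.8 -0.4 -1. ] w 0.271 j7 -1.24
driver tip [ 532.6 -300.8  129.5] br [-436.4  -42.3] axis tilt deg br [-0.64  0.54]
stand top 2947 [ 507.9 -344.3] [64.  65.1] 85.6 z 55.42977573159319
```

>>> {"op": "apply_moves", "data": {"commands": [[-0.012,0.022,0.015,2.4,1],[-0.012,0.022,0.02,0,1],[0,0,0.015,0,1],[0,0,0,0,1],[0,0,0,0,1]]}}

```text
clock: 26.13
position: [0.5169, -0.3329, 0.1062]
ee_rot: [0.999, -0.033, 0.022, -0.001]
ft_force: [1.1, 0.5, -0.6]
grip_width: 0.264
```

```bash
python3 tip.py;  python3 dr.py | tail -1
```

```text
t 26.13 tcp [ 516.9 -332.9  106.2] phi -3.8 tilt(deg x,y) [ 2.52 -0.02] tilt br [ 0.4 -2.5] br tcp [-470.8  -32.4] tip br [-471.   -31.1] tipz 137.2 F [ 1.1  0.5 -0.6] w 0.264 j7 -1.21
driver tip [ 515.7 -332.    76.7] br [-470.1  -31.1] axis tilt deg br [-1.18  0.63]
stand top 3395 [ 512.4 -344.5] [64.2 56.2] 85.6 z 55.41774734283375
```

>>> {"op": "apply_moves", "data": {"commands": [[-0.0065,0.0125,0,0.8,1],[0,0,0,0,1],[0,0,0,0,1]]}}

```text
clock: 26.43
position: [0.5126, -0.3424, 0.1087]
ee_rot: [0.999, -0.038, 0.024, -0.001]
ft_force: [-0.2, 0.4, -1.3]
grip_width: 0.268
```

```bash
python3 tip.py;  python3 dr.py | tail -1
```

```text
t 26.43 tcp [ 512.6 -342.4  108.7] phi -4.3 tilt(deg x,y) [ 2.72 -0.  ] tilt br [ 0.5 -2.7] br tcp [-480.8  -29.8] tip br [-481.   -28.4] tipz 139.6 F [-0.2  0.4 -1.3] w 0.268 j7 -1.19
driver tip [ 511.6 -341.4   79.2] br [-480.1  -28.6] axis tilt deg br [-1.25  0.83]
stand top 3596 [ 511.4 -344.6] [64.5 58.3] 85.5 z 55.409147739960915
```

>>> {"op": "apply_moves", "data": {"commands": [[-0.004,0.0035,0.006,0,1],[0,0,0.006,0,1],[0,0,0,0,1]]}}

```text
clock: 26.73
position: [0.5091, -0.3466, 0.0969]
ee_rot: [0.999, -0.038, 0.025, 0.0]
ft_force: [0.5, 1.3, -1.5]
grip_width: 0.264
```

```bash
python3 tip.py
```

```text
t 26.73 tcp [ 509.1 -346.6   96.9] phi -4.4 tilt(deg x,y) [ 2.83 -0.12] tilt br [ 0.4 -2.8] br tcp [-485.6  -27.1] tip br [-485.8  -25.6] tipz 127.8 F [ 0.5  1.3 -1.5] w 0.264 j7 -1.19
driver tip [ 508.1 -345.8   67.4] br [-484.9  -25.9] axis tilt deg br [-1.15  0.96]
```

>>> {"op": "apply_moves", "data": {"commands": [[0,-0.002,0.004,0,1],[0,0,0.004,0,1],[0,0,0,0,1]]}}

```text
clock: 26.98
position: [0.5093, -0.3442, 0.0875]
ee_rot: [0.999, -0.038, 0.024, -0.0]
ft_force: [0.2, -0.1, -1.0]
grip_width: 0.263
```

```bash
python3 tip.py
```

```text
t 26.98 tcp [ 509.3 -344.2   87.5] phi -4.4 tilt(deg x,y) [ 2.79 -0.09] tilt br [ 0.4 -2.8] br tcp [-483.2  -26.9] tip br [-483.4  -25.4] tipz 118.5 F [ 0.2 -0.1 -1. ] w 0.263 j7 -1.19
driver tip [ 508.3 -343.3   58. ] br [-482.5  -25.8] axis tilt deg br [-1.17  0.91]
```

>>> {"op": "apply_moves", "data": {"commands": [[-0.0005,0.0005,0.008,0,1],[-0.0005,0,0.008,0,1],[0,0,0,0,1]]}}

```text
clock: 27.23
position: [0.5093, -0.3443, 0.0697]
ee_rot: [0.999, -0.038, 0.024, -0.0]
ft_force: [-1.5, 0.7, -1.0]
grip_width: 0.265
```

```bash
python3 tip.py
```

```text
t 27.23 tcp [ 509.3 -344.3   69.7] phi -4.3 tilt(deg x,y) [ 2.79 -0.08] tilt br [ 0.4 -2.8] br tcp [-483.3  -26.9] tip br [-483.5  -25.4] tipz 100.7 F [-1.5  0.7 -1. ] w 0.265 j7 -1.2
driver tip [ 508.2 -343.4   40.2] br [-482.6  -25.7] axis tilt deg br [-1.18  0.92]
```

Entering the slot freely. Continuing down.

>>> {"op": "apply_moves", "data": {"commands": [[-0.0005,0.0005,0.009,0,1],[-0.0005,0,0.009,0,1],[0,0,0.006,0,1],[0,0,0,0,1]]}}

```text
clock: 27.57
position: [0.509, -0.3446, 0.0423]
ee_rot: [0.999, -0.038, 0.024, -0.001]
ft_force: [-0.3, -0.2, -1.2]
grip_width: 0.268
```

```bash
python3 tip.py
```

```text
t 27.57 tcp [ 509.  -344.6   42.3] phi -4.3 tilt(deg x,y) [ 2.74 -0.04] tilt br [ 0.4 -2.7] br tcp [-483.6  -26.6] tip br [-483.9  -25.2] tipz 73.2 F [-0.3 -0.2 -1.2] w 0.268 j7 -1.2
driver tip [ 507.9 -343.7   12.8] br [-482.9  -25.4] axis tilt deg br [-1.21  0.85]
```

>>> {"op": "apply_moves", "data": {"commands": [[0,0,0.002,0,1],[0,0,0,0,0.3],[0,0,0,0,0],[0,0,0,0,-0.2],[0,0,0,0,-0.3]]}}

```text
clock: 27.98
position: [0.5097, -0.3449, 0.0406]
ee_rot: [0.999, -0.038, 0.024, -0.0]
ft_force: [0.2, 0.8, 0.4]
grip_width: 0.65
```

>>> {"op": "apply_moves", "data": {"commands": [[0,0,-0.02,0,-0.3],[0,0,-0.03,0,-0.3],[0,0,-0.04,0,-0.3],[0,0,-0.03,0,-0.3],[0,-0.02,0,0,-0.3]]}}

```text
clock: 28.4
position: [0.5027, -0.3275, 0.1643]
ee_rot: [0.999, -0.04, 0.023, -0.001]
ft_force: [0.2, -1.7, 0.3]
grip_width: 0.648
```

>>> {"op": "apply_moves", "data": {"commands": [[-0.02,-0.03,0,0,-0.3],[-0.02,-0.03,0,0,-0.3],[0,0,0,0,-0.3]]}}

```text
clock: 28.65
position: [0.469, -0.2602, 0.166]
ee_rot: [0.999, -0.039, 0.026, 0.0]
ft_force: [2.1, -0.6, 0.1]
grip_width: 0.657
```

```bash
python3 dr.py; python3 kp.py; python3 - <<'E'
from h import *
for c in ['top','scene']:
    o,i,d=cam(c); C=cloud(c,d)*1000; B=tobr(C); Z=C[...,2]
    m=(Z>20)&(Z<28)&(abs(abs(B[...,1])-0)<15)&(B[...,0]<-40)&(B[...,0]>-60); print(c,'bar',m.sum(),np.median(B[m],0) if m.any() else '')
    m=(Z>18)&(Z<28)&(B[...,0]>14)&(B[...,0]<75)&(abs(B[...,1])<40); print('legs out',m.sum(),[ (s,np.percentile(B[m&(s*B[...,1]>0)],[5,98],axis=0).round(1).tolist()) for s in (1,-1) if (m&(s*B[...,1]>0)).any()])
    if c=='top':
        for t in ['blank','collet','cup']: print(t,[(np.round(r['xy'],1).tolist(),round(r['conf'],2)) for r in nets.place_of('top',t)][:2])
E
```

```text
t 28.65 tcp [ 469.  -260.2  166. ] phi -4.5 tilt(deg x,y) [ 2.92 -0.15] tilt br [ 0.4 -2.9] br tcp [-407.5   27.4] tip br [-407.7   29. ] tipz 197.0 F [ 2.1 -0.6  0.1] w 0.657 j7 -1.25
handle top 1451 [ 507.1 -345.6] [25.  40.6] 85.5 z 117.22156966409855
stand top 2174 [ 508.3 -344. ] [64.7 64.1] 85.5 z 55.435567943737276
arm pts 25 mean [-68.65773234 -36.08648817] range [-72.2704942  -54.82264433] [-60.20473952 -21.67254055] slope [  0.16939523 -62.54485343]
head wrist 116 ((-76.22537994384766, -72.18436431884766), (14.018526077270508, 35.73209762573242), 8.940277099609375)
arm wrist 179 [-75.11541475 -51.95557644] [-58.78876046 -20.66720556] [ 8.00451828e-04 -6.82463090e+01]
head top 120 ((-63.659751892089844, -72.71123504638672), (36.44417190551758, 26.172687530517578), 89.31946563720703)
top bar 46 [-45.74361943   1.38566941]
legs out 164 [(1, [[18.6, 17.9], [59.2, 30.1]]), (-1, [[19.4, -36.1], [58.3, -23.8]])]
blank [([126.6, 162.7], 0.69)]
collet [([122.4, 223.9], 0.81), ([215.0, 186.1], 0.24)]
cup [([399.6, 139.4], 0.78)]
scene bar 28 [-47.90625565  -0.33115661]
legs out 27 [(1, [[51.5, 18.7], [58.9, 24.7]]), (-1, [[36.0, -38.1], [58.7, -27.2]])]
```

View pics/top2.png

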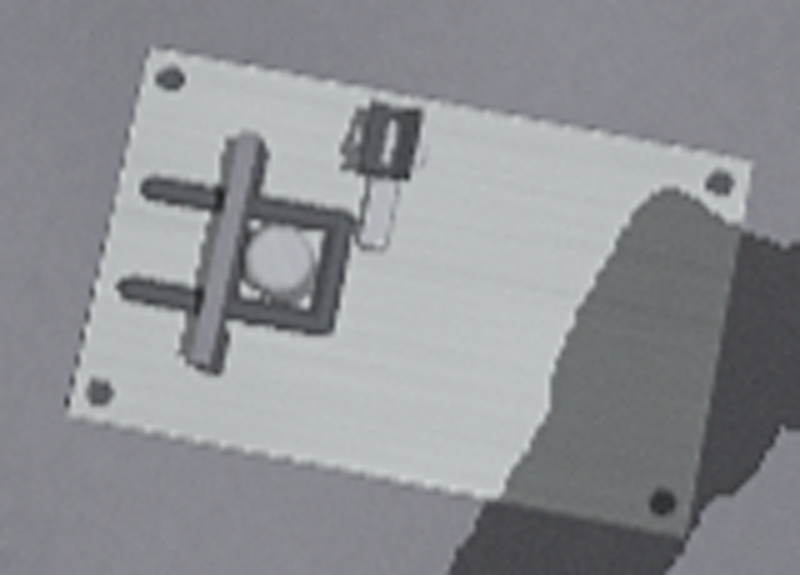

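The final top view shows both legs through the plate at (150,190) and (130,290), and the bar at column ~335 against the post. The keeper arm at (378,215) lies behind it. I'll hand in.

```bash
python3 -c "
from h import *
print(workorder.hand_in())"
```

```text
the job is handed in; nothing more can be done
None
```

The job is done and handed in at about 29 s on the clock; one brief contact with the post may have gone over a force limit.

I slid the U-bolt along the bed, first gripped and then pushed from behind, through both holes until it stopped against the post. I then turned the keeper clockwise with the driver to its stop and put the driver back upright in its stand.

**What the last checks showed:**
- **U-bolt:** the bar measured at bracket x -45.7 (top camera) and -47.9 mm (scene camera), against -46 for home. Both legs showed beyond the plate.
- **Keeper:** the head and arm were at about 89.5° in the bracket frame, lying behind the bar. The torque jumped from 0.1 to 0.66 N·m at the stop.
- **Driver:** the handle top was at 117.2 mm, as before, within about 2 mm of where it stood. The gripper was clear of everything.
- **Bystanders:** the blank, collet and cup were found where they were at the start, within 1–3 pixels.

**What went wrong or disagreed:**
- **Fingertips:** they were 31–37 mm higher than the reported TCP, so my first grasp closed above the bar. After that I used the measured tip height.
- **Possible force limit:** during the first push a finger linkage probably touched the post top. The wrist force read up to about 46 N in total, well under 120 N. I can't tell whether the linkage alone went over the 40 N limit.
- **Bed and plate contact:** the fingertips once touched the bed at 17 N. I also pressed them on the plate at up to about 47 N in total to straighten a tilted wrist.
- **Camera offset:** the top and wrist cameras disagreed by about 2 mm along the bracket x. I worked from the wrist values for the driver.

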